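# Make up the parts trays for two guitars

## Robot

A 6-joint arm with a two-finger parallel gripper is mounted at the origin on the work surface. World frame = base frame: x ahead of the robot, y to its left, z up, the work surface at z = 0. Lengths are in m, angles in rad, forces in N, time in s.
With the tool pointing down it reaches from about 0.425 to 1.125 m from the base axis. Payload 14.9 kg.
Tool frame: the origin (TCP) lies on the centre line of the jaws, within the pads' length; the fingertips stand 17 mm ahead of it and the grasp point (between the pads) lies 2 mm behind it; y points along the fingers, x is the direction in which the jaws open and shut, and the axes are right-handed (so a half turn about y gives the same grasp; the last joint's range is limited). The gripper opens to 91 mm and grips with 3 to 60 N. Pads are 32 mm wide; open, the fingers measure 118 mm over their backs; the gripper's body (76 mm by 178 mm) begins 60 mm behind the grasp point.
Start: joints at [1.117, 0.379, 1.734, -0, 1.028, -0.033], TCP at [0.286, 0.639, 0.206] pointing down, gripper open.
Joint ranges: [-2.77, 2.77], [-0.74, 2.19], [0, 2.66], [-1.06, 4.2], [0.31, 2.87], [-3.08, 3.08]. Speed limits (rad/s): [1.89, 1.89, 2.39, 3.14, 3.14, 3.14].

## Interface

Orientations are given as a rotation vector (axis times angle).
In Python, from bench import state, read_camera, close_job gives the robot as it stands.
- The arm moves only by the tool jog_arm, never from a script. Its argument "moves" is a list of rows, each an object of numbers: "x", "y", "z": the shift along the world's x, y, z as a fraction of full scale; "ax", "ay", "az": the turn, a rotation vector about the world's x, y, z as a fraction of full scale; "hand": the opening, from 0 (shut) to 1 (fully open). A call has 1 to 5 rows; each row shifts and turns the pose as measured when the row begins; what a row does not reach is not made up. Full scale, the value 1, is 60 mm for a shift and 0.12 rad for a turn. A row lasts 1/8 s, in which the tool goes at most 62.5 mm and 10.7 degrees, less where a joint would pass 70% of its speed; a pose out of reach is approached as far as the arm can. A call with a number of a shift or a turn outside -1 to 1 is refused whole. A call with a gripper value outside its range is refused whole. The fingers move at their own pace and stop on an object; "squeeze" is the grip in N (left out, the last holds). Time passes only in rows, so rows that do not move let the fingers close. It gives the time, the measured TCP pose, the force and the opening at its end, in the units of the state.
- state(): the state, without advancing time (a new reading comes with each control period).
- read_camera(name): name is "scene" or "top" or "wrist"; returns a dict with "pixels" (480x640x3 uint8, blue, green, red), "vertical_fov" (degrees; the focal length in pixels is half the picture's height over the tangent of half this angle, whatever the lens; pixels are square), "cx", "cy" (the principal point, pixels), "cam_to_world" (4x4, takes a point from camera to world coordinates). Camera axes: x right, y down, z forward; pixel columns grow to the right and rows downward; lengths in m; the calibration is good to about 2 mm. The wrist camera is an equidistant fisheye: a pixel r from the principal point sees the ray r / f radians off the axis. A picture is of the moment at which its call begins. There is no depth.
- close_job(): hands the job in, once; it reports no verdict.
The state is a dict: "clock": time; "joint_pos": joint angles; "joint_vel": joint speeds; "tau": joint torques, N m; "ee_pos": TCP position; "tool_rot": TCP orientation; "wrist_force": force on the tool from outside, world axes, zero at the start; "wrist_torque": the same for the moment, N m; "opening": finger opening in m.
Only numpy, scipy, OpenCV 4.12 (cv2) and the standard library are available. Lean on these libraries where they do the work, as an engineer would, in place of code of your own. Each camera call takes 0.05 s, during which the arm holds its last target.

## Task

Make up the parts trays for two guitars, pickup in one of the tray's two large empty bays and bridge part in the other, all right side up: the tray whose small end cell already holds the steel neck plate gets the narrow white single-coil pickup and the flat six-saddle bridge, and the tray with the two black knobs gets the metal-covered humbucker with its black mounting ring, and the smooth bar tailpiece. Lay the ring flat in its bay, let go of it and press down on it to feel that it does not rock, and only then stand the humbucker squarely on it, a foot on each short side, and let go. Set things down rather than drop them, and leave the sanding block, the jar and the screwdriver where they are.

Things in the scene. Friction and masses are not known exactly. Their poses are not given: they have to be found in the camera images.
- tray_plate: Fixed plywood tray 318 (x) x 137 (y) mm, walls 14 high and 6 thick, floor 6 thick. Bays along x: two empty, 120 (x) x 125 (y) mm inside, middles at x = -93 and +33 mm; end cell 54 mm (x), middle at x = +126, holding a steel neck plate (50 x 64 mm, four holes) and four screws. Origin: centre of underside, on the mat (its top 3 mm above the bench), as for all things here; z up.
- tray_knobs: Fixed plywood tray 318 (x) x 137 (y) mm, walls 14 high and 6 thick, floor 6 thick. Bays along x: two empty, 120 (x) x 125 (y) mm inside, middles at x = -93 and +33 mm; end cell 54 mm (x), middle at x = +126, holding two black dome knobs, 27 mm across, 18 high. Origin: centre of underside, on the mat (its top 3 mm above the bench), as for all things here; z up.
- humbucker: Humbucker pickup: shiny metal cover 38 (x) x 69 (y) mm, from 8 to 24 mm above the origin, six screw heads on top; below each end a brass leg with a foot turned outwards, 16 mm wide (x), from 33.5 to 43 mm from the middle along y. 140 g. Origin: middle, at the feet's undersides. Grip across x. On the ring it stands 10 mm above the ring's underside; a foot slips off if over 5 mm out along y.
- ring: Mounting ring for the humbucker: flat frame of black plastic, outside 46 (x) x 91 (y) mm, 10 mm high, opening 40 (x) x 71 (y) mm right through. Long sides 3 mm wide; short sides 10 mm wide, their middles 40.5 mm from the origin along y: press on one of these (a few newtons). 20 g. Origin: middle of the underside. Grip across x.
- single_coil: Single-coil pickup: narrow white cover with round ends, 18 (x) x 70 (y) mm, top 19 mm high, six steel poles in a row on top; black base 24 (x) x 83 (y) mm, 2.5 mm thick, a tongue showing beyond each end of the cover. 70 g. Origin: middle of the underside. Grip the cover across x.
- bridge: Plate bridge: steel base 42 (x) x 82 (y) mm, 3 mm thick, upturned edge 13 mm high, 3 thick along its +x side; six box-shaped saddles side by side, together 62 mm along y, from x = -18 to +10 mm, 12 mm high. 150 g. Origin: middle of the underside. Grip across x: 39 mm over saddle fronts and upturned edge, or 42 mm over the base.
- tailpiece: Stop tailpiece: smooth rounded steel bar 19 (x) x 80 (y) mm, 13 mm high, with a small hooked lug at each end (104 mm overall along y, lugs 9 mm high). 110 g. Origin: middle of the underside. Grip the bar across x.
- sanding_block: Bystander, in neither kit: wooden sanding block 48 (x) x 85 (y) mm, 30 mm high, brown underside. Origin: middle of the underside.
- jar: Bystander: small amber glass jar with a metal cap, 48 mm across, 55 mm high, standing beyond the parts. Origin: middle of the underside.
- screwdriver: Bystander: screwdriver 170 mm long lying crosswise beyond the parts; its length along its own x, handle to -x.
There are look-alikes about, which are no part of the job. What is shaped like the tailpiece but brown is not meant.

How it is judged:
On the way, in this order (a step that is already met when the one before it is completed fails the run):
1. the ring lies flat in a bay of the tray with the knobs and has been let go (((x of ring in the frame of tray_knobs between -0.148 and -0.038 m and y of ring in the frame of tray_knobs between -0.055 and 0.055 m and z of ring in the frame of tray_knobs between 0.003 and 0.009 m and angle between ring's own z axis and vertical below 0.1 rad) or (x of ring in the frame of tray_knobs between -0.022 and 0.088 m and y of ring in the frame of tray_knobs between -0.055 and 0.055 m and z of ring in the frame of tray_knobs between 0.003 and 0.009 m and angle between ring's own z axis and vertical below 0.1 rad)) and contact force between the fingers and ring below 0.05 N and linear speed of ring below 0.02 m/s), for 0.1 s.
2. the ring, lying in its bay with nothing on it, is pressed down onto the tray's floor with more than 2 N (((x of ring in the frame of tray_knobs between -0.148 and -0.038 m and y of ring in the frame of tray_knobs between -0.055 and 0.055 m and z of ring in the frame of tray_knobs between 0.003 and 0.009 m and angle between ring's own z axis and vertical below 0.1 rad) or (x of ring in the frame of tray_knobs between -0.022 and 0.088 m and y of ring in the frame of tray_knobs between -0.055 and 0.055 m and z of ring in the frame of tray_knobs between 0.003 and 0.009 m and angle between ring's own z axis and vertical below 0.1 rad)) and contact force between ring and tray_knobs above 2 N and contact force between humbucker and ring below 0.05 N), for 0.1 s.
3. the humbucker stands on the ring, let go (((x of ring in the frame of tray_knobs between -0.148 and -0.038 m and y of ring in the frame of tray_knobs between -0.055 and 0.055 m and z of ring in the frame of tray_knobs between 0.003 and 0.009 m and angle between ring's own z axis and vertical below 0.1 rad) or (x of ring in the frame of tray_knobs between -0.022 and 0.088 m and y of ring in the frame of tray_knobs between -0.055 and 0.055 m and z of ring in the frame of tray_knobs between 0.003 and 0.009 m and angle between ring's own z axis and vertical below 0.1 rad)) and horizontal distance between humbucker and ring below 0.006 m and z of humbucker in the frame of ring between 0.0075 and 0.0125 m and angle between the y axis of humbucker and the y axis of ring, either way round below 0.25 rad and angle between humbucker's own z axis and vertical below 0.1 rad and contact force between the fingers and humbucker below 0.05 N), for 0.2 s.
At the end, for the whole second after the job is handed in: Knob tray: ring flat in one large bay, humbucker on it (middles within 6 mm, in line within 0.25 rad, feet on the ring), tailpiece flat in the other. Neck-plate tray: single-coil flat in one large bay, bridge in the other. All on the floor, upright within 0.1 rad, at rest ((((x of ring in the frame of tray_knobs between -0.148 and -0.038 m and y of ring in the frame of tray_knobs between -0.055 and 0.055 m and z of ring in the frame of tray_knobs between 0.003 and 0.009 m and angle between ring's own z axis and vertical below 0.1 rad) and (x of tailpiece in the frame of tray_knobs between -0.022 and 0.088 m and y of tailpiece in the frame of tray_knobs between -0.055 and 0.055 m and z of tailpiece in the frame of tray_knobs between 0.003 and 0.009 m and angle between tailpiece's own z axis and vertical below 0.1 rad)) or ((x of ring in the frame of tray_knobs between -0.022 and 0.088 m and y of ring in the frame of tray_knobs between -0.055 and 0.055 m and z of ring in the frame of tray_knobs between 0.003 and 0.009 m and angle between ring's own z axis and vertical below 0.1 rad) and (x of tailpiece in the frame of tray_knobs between -0.148 and -0.038 m and y of tailpiece in the frame of tray_knobs between -0.055 and 0.055 m and z of tailpiece in the frame of tray_knobs between 0.003 and 0.009 m and angle between tailpiece's own z axis and vertical below 0.1 rad))) and horizontal distance between humbucker and ring below 0.006 m and z of humbucker in the frame of ring between 0.0075 and 0.0125 m and angle between the y axis of humbucker and the y axis of ring, either way round below 0.25 rad and angle between humbucker's own z axis and vertical below 0.1 rad and (((x of single_coil in the frame of tray_plate between -0.148 and -0.038 m and y of single_coil in the frame of tray_plate between -0.055 and 0.055 m and z of single_coil in the frame of tray_plate between 0.003 and 0.009 m and angle between single_coil's own z axis and vertical below 0.1 rad) and (x of bridge in the frame of tray_plate between -0.022 and 0.088 m and y of bridge in the frame of tray_plate between -0.055 and 0.055 m and z of bridge in the frame of tray_plate between 0.003 and 0.009 m and angle between bridge's own z axis and vertical below 0.1 rad)) or ((x of single_coil in the frame of tray_plate between -0.022 and 0.088 m and y of single_coil in the frame of tray_plate between -0.055 and 0.055 m and z of single_coil in the frame of tray_plate between 0.003 and 0.009 m and angle between single_coil's own z axis and vertical below 0.1 rad) and (x of bridge in the frame of tray_plate between -0.148 and -0.038 m and y of bridge in the frame of tray_plate between -0.055 and 0.055 m and z of bridge in the frame of tray_plate between 0.003 and 0.009 m and angle between bridge's own z axis and vertical below 0.1 rad))) and linear speed of each of humbucker, ring, single_coil, bridge, tailpiece below 0.02 m/s); the robot touches nothing.
It fails at once if the sanding block, the jar or the screwdriver is shifted by more than 15 mm (distance of any of sanding_block, jar, screwdriver from where it was at the start of the episode above 0.015 m).
It fails at once if a part is dropped: it falls freely more than 35 mm above the mat ((contact force between humbucker and anything else below 0.001 N and height (world z) of humbucker above 0.038 m) or (contact force between ring and anything else below 0.001 N and height (world z) of ring above 0.038 m) or (contact force between single_coil and anything else below 0.001 N and height (world z) of single_coil above 0.038 m) or (contact force between bridge and anything else below 0.001 N and height (world z) of bridge above 0.038 m) or (contact force between tailpiece and anything else below 0.001 N and height (world z) of tailpiece above 0.038 m)).
It also fails if it takes over 138 s, if anything falls off the work surface, if the arm or the gripper's body presses on something with over 40 N, if the wrist force passes 120 N, or if a joint passes its speed limit or range.

## Working session

There is one attempt and no reset: what is moved stays moved. The work goes in short steps, Python scripts to look and compute and a tool call to move; the robot and the scene stay as the last step left them, time stands still between calls to the robot, and variables do not carry over. Pictures are saved under pics/ and viewed, and the job is handed in when it is done.

Besides the shell and the picture viewer there is one more tool, called after "Emit:" as a command line: name --argument value ..., lists and objects as JSON in quotes. jog_arm: Moves the arm, as the interface text tells. Its arguments: {"type":"object","properties":{"moves":{"type":"array"},"squeeze":{"type":"number"}},"required":["moves"]}

```bash
ls; mkdir -p pics; cat > h.py <<'E'
import numpy as np, cv2
from bench import state, read_camera
def shot(n,f):
    c=read_camera(n); cv2.imwrite('pics/'+f+'.png',c['pixels']); np.savez('pics/'+f+'.npz',**{k:np.array(v) for k,v in c.items()}); return c
def load(f): 
    d=np.load('pics/'+f+'.npz'); return {k:d[k] for k in d}
def ray(c,u,v,fish=False):
    f=240/np.tan(np.radians(float(c['vertical_fov']))/2); x=(u-float(c['cx']))/f; y=(v-float(c['cy']))/f
    if fish:
        r=np.hypot(x,y); d=np.array([np.sin(r)*x/(r+1e-12),np.sin(r)*y/(r+1e-12),np.cos(r)])
    else: d=np.array([x,y,1.])
    T=c['cam_to_world']; return T[:3,3],T[:3,:3]@d
def pt(c,u,v,z,fish=False):
    o,d=ray(c,u,v,fish); return o+d*(z-o[2])/d[2]
def proj(c,p,fish=False):
    T=c['cam_to_world']; q=T[:3,:3].T@(np.array(p)-T[:3,3]); f=240/np.tan(np.radians(float(c['vertical_fov']))/2)
    if fish:
        r=np.arctan2(np.hypot(q[0],q[1]),q[2]); n=np.hypot(q[0],q[1])+1e-12; return f*r*q[0]/n+float(c['cx']),f*r*q[1]/n+float(c['cy'])
    return f*q[0]/q[2]+float(c['cx']),f*q[1]/q[2]+float(c['cy'])
E
python3 - <<'E'
from h import *
print(state())
for n in('scene','top','wrist'):
    c=shot(n,n+'0'); print(n,c['vertical_fov'],c['cx'],c['cy'],np.round(c['cam_to_world'],3).tolist())
E
```

```text
pics
{'clock': 0.0, 'joint_pos': array([ 1.11670668e+00,  3.79385696e-01,  1.73475347e+00,  2.49949609e-06,
        1.02850916e+00, -3.32941841e-02]), 'joint_vel': array([-1.18199340e-03, -6.20662789e-04, -1.65013442e-03,  5.17233110e-04,
        8.44489340e-05, -3.31434873e-04]), 'tau': array([ 7.55882593e-05, -7.63677335e+01, -4.34382141e+01,  6.50388608e-02,
        4.24343802e-02, -2.34390751e-05]), 'ee_pos': array([0.28577073, 0.63858451, 0.20561777]), 'tool_rot': array([-1.37993419, -0.89322642,  0.89471513]), 'wrist_force': array([-0.16639084, -0.0528516 , -0.11660187]), 'wrist_torque': array([-0.01161066, -0.01251857, -0.03476371]), 'opening': 0.09124157550585972}
scene 52.597696084428165 322.9619746067091 247.9574562479712 [[-0.206, 0.703, -0.681, 1.114], [0.978, 0.154, -0.138, 0.115], [0.008, -0.694, -0.72, 0.724], [0.0, 0.0, 0.0, 1.0]]
top 52.07998254694196 326.0120421944213 234.4010012232545 [[-0.03, -0.978, 0.206, 0.285], [-1.0, 0.03, -0.003, -0.003], [-0.004, -0.206, -0.979, 1.022], [0.0, 0.0, 0.0, 1.0]]
wrist 65.70646984690485 313.3082213585364 233.9233600273044 [[0.407, 0.874, 0.266, 0.212], [0.913, -0.389, -0.12, 0.672], [-0.001, 0.292, -0.956, 0.384], [0.0, 0.0, 0.0, 1.0]]
```

View pics/scene0.png

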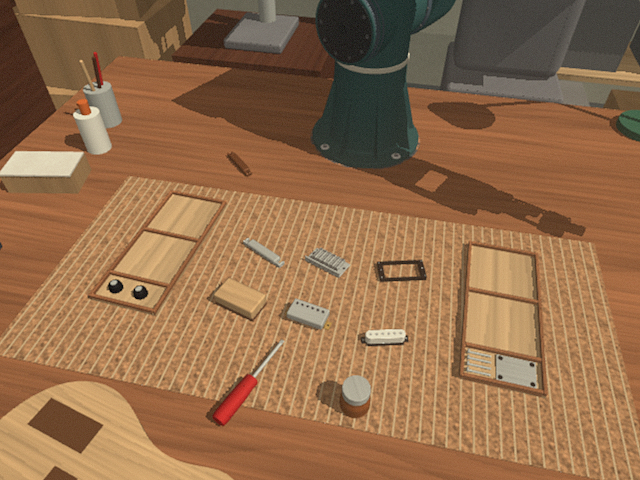

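View pics/top0.png

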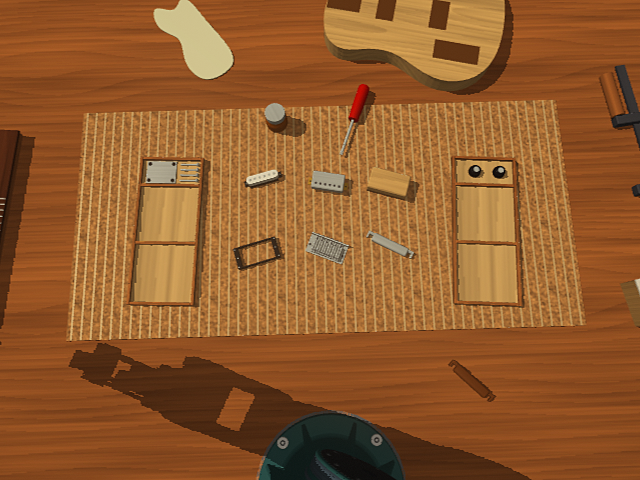

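View pics/wrist0.png

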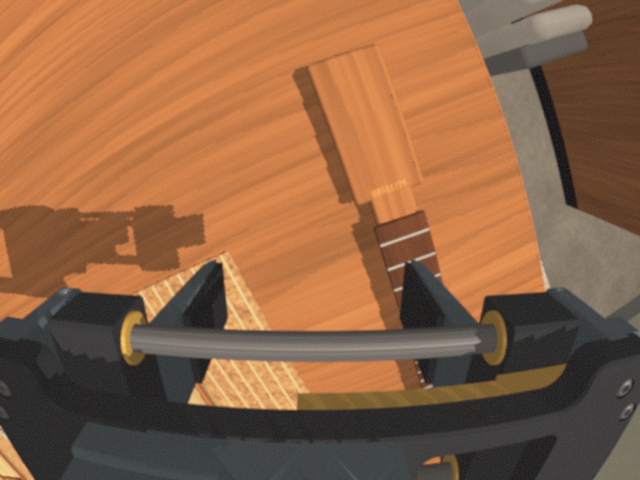

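Top view: single-coil (263,178), humbucker (328,181), sanding block (389,182), ring (257,252), bridge (328,247), steel tailpiece (390,245). The look-alike is a brown bar off the mat at (471,380). The plate tray is on the left of the picture (168,230) and the knob tray on the right (488,230).

```bash
python3 - <<'E'
from h import *
t=cv2.imread('pics/top0.png'); s=cv2.imread('pics/scene0.png')
a=cv2.resize(t[150:290,215:435],None,fx=3.6,fy=3.6,interpolation=cv2.INTER_CUBIC); cv2.imwrite('pics/tcrop.png',a)
a=cv2.resize(s[220:360,200:440],None,fx=3.3,fy=3.3,interpolation=cv2.INTER_CUBIC); cv2.imwrite('pics/scrop.png',a)
c=load('top0')
for n,u,v,z in [('sc',263,178,.02),('hb',328,181,.025),('block',389,182,.03),('ring',257,252,.013),('bridge',328,247,.013),('tail',390,245,.012),('jar',275,110,.05),('plateTL',143,159,.017),('BR',197,306,.017),('knobTL',456,157,.017),('BR',522,306,.017)]:
    print(n,np.round(pt(c,u,v,z),3))
E
```

```text
sc [0.623 0.125 0.02 ]
hb [ 0.61  -0.013  0.025]
block [ 0.602 -0.142  0.03 ]
ring [0.464 0.139 0.013]
bridge [ 0.47  -0.009  0.013]
tail [ 0.471 -0.139  0.012]
jar [0.764 0.095 0.05 ]
plateTL [0.675 0.385 0.017]
BR [0.356 0.261 0.017]
knobTL [ 0.658 -0.291  0.017]
BR [ 0.336 -0.398  0.017]
```

View pics/tcrop.png

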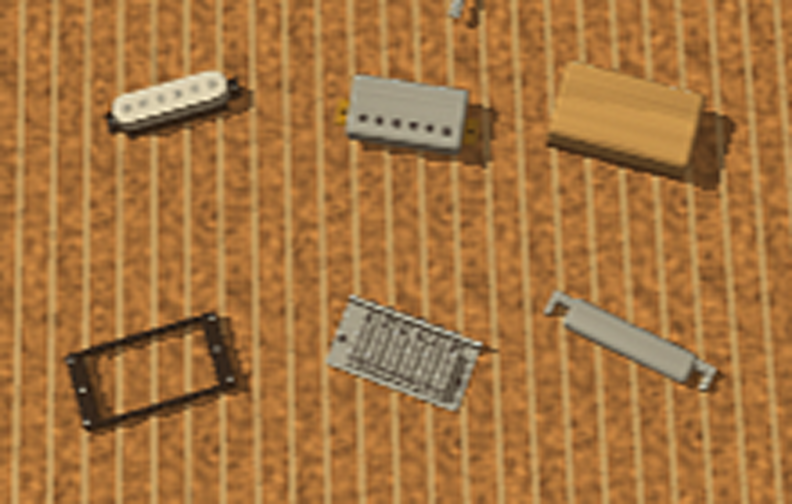

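View pics/scrop.png

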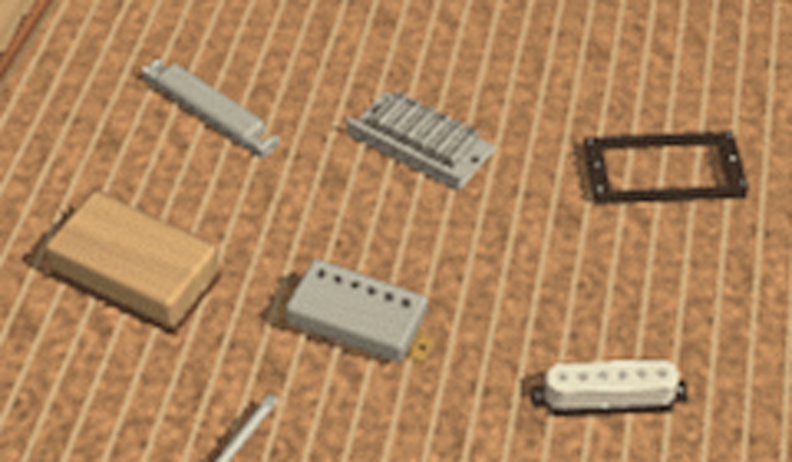

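```bash
python3 - <<'E'
from h import *
from scipy.spatial.transform import Rotation as R
s=state(); print(np.round(R.from_rotvec(s['tool_rot']).as_matrix(),3).tolist())
t=cv2.imread('pics/top0.png'); 
def up(im,x0,y0,x1,y1,f): return cv2.resize(im[y0:y1,x0:x1],None,fx=f,fy=f,interpolation=cv2.INTER_CUBIC)
g=np.vstack([np.hstack([up(t,225,155,305,205,5),up(t,290,155,370,205,5)]),np.hstack([up(t,220,225,300,275,5),up(t,290,222,370,272,5)])])
cv2.imwrite('pics/g1.png',g)
g=np.hstack([up(t,350,222,430,272,5)]); 
s=cv2.imread('pics/scene0.png')
g=np.vstack([np.hstack([g,up(s,230,225,310,275,5)]),np.hstack([up(s,280,290,360,340,5),up(s,350,315,430,365,5)])])
cv2.imwrite('pics/g2.png',g)
E
```

```text
[[0.408, -0.0, -0.913], [0.913, -0.001, 0.408], [-0.001, -1.0, 0.0]]
```

View pics/g1.png

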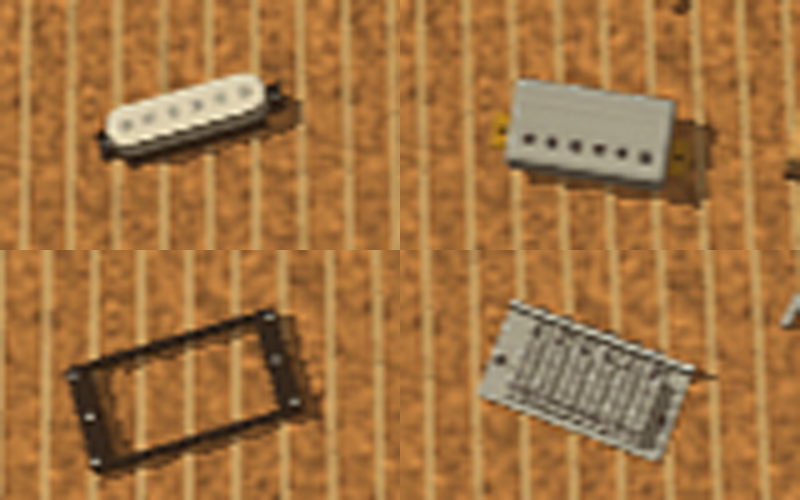

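View pics/g2.png

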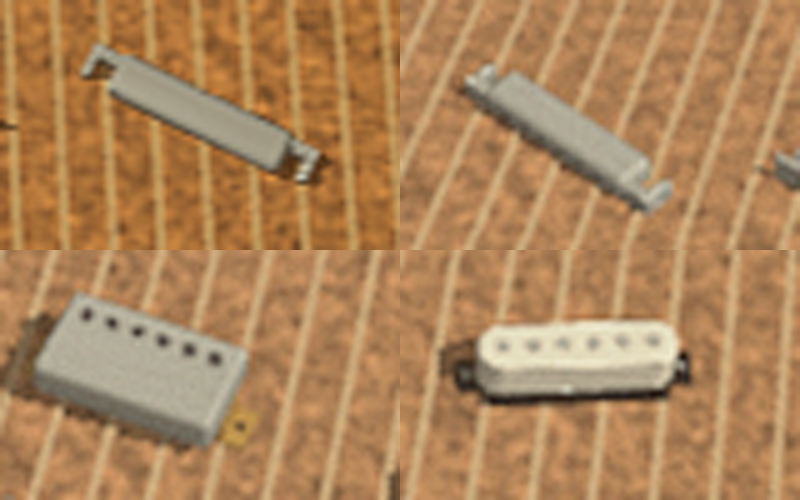

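```bash
python3 - <<'E'
from h import *
c=load('top0')
def P(x0,y0,pts,z): return np.array([pt(c,(x+.5)/5-.5+x0,(y+.5)/5-.5+y0,z)[:2] for x,y in pts])
def q(n,p):
    print(n,'ctr',np.round(p.mean(0),4),'edges',[(round(float(np.linalg.norm(p[i]-p[i-1])),4),round(float(np.degrees(np.arctan2(*(p[i]-p[i-1]))[()])),1)) for i in range(len(p))])
q('sc',P(225,155,[(127,125),(246,91)],.022))
q('hb',P(290,155,[(118,78),(275,100),(266,180),(107,158)],.027))
q('ring',P(220,225,[(67,120),(273,60),(305,155),(97,225)],.013))
q('bridge',P(290,222,[(115,50),(295,118),(258,210),(80,143)],.008))
q('tail',P(350,222,[(125,55),(293,132),(275,170),(110,92)],.014))
E
```

```text
sc ctr [0.6264 0.1272] edges [(0.0526, -15.0), (0.0526, 165.0)]
hb ctr [ 0.6111 -0.0131] edges [(0.0358, 98.9), (0.0675, -169.8), (0.0356, -81.7), (0.0678, 10.0)]
ring ctr [0.4631 0.1397] edges [(0.0463, 74.0), (0.0892, 165.1), (0.0428, -107.6), (0.0904, -17.2)]
bridge ctr [ 0.47   -0.0068] edges [(0.0424, 111.7), (0.0812, -157.1), (0.042, -66.2), (0.0796, 22.6)]
tail ctr [ 0.4724 -0.1378] edges [(0.0171, 114.4), (0.0767, -152.9), (0.0179, -61.7), (0.0755, 27.7)]
```

```bash
python3 - <<'E'
from h import *
t=cv2.imread('pics/top0.png'); 
def up(im,x0,y0,x1,y1,f): return cv2.resize(im[y0:y1,x0:x1],None,fx=f,fy=f,interpolation=cv2.INTER_CUBIC)
g=np.hstack([up(t,115,148,220,313,3.6),up(t,435,148,540,313,3.6)])
cv2.imwrite('pics/g3.png',g);print(g.shape)
E
```

```text
(594, 756, 3)
```

View pics/g3.png

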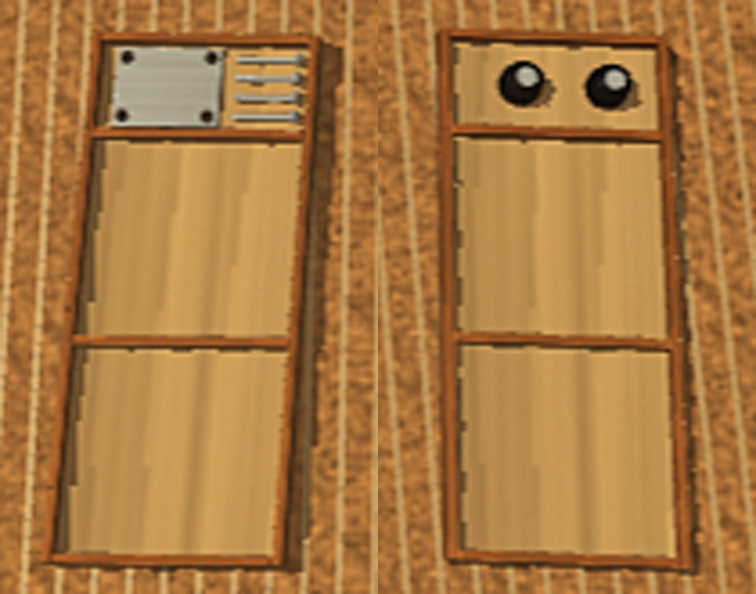

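```bash
python3 - <<'E'
from h import *
c=load('top0')
for n,x0,off,p in [('plate',115,0,[(98,37),(318,38),(284,565),(50,560)]),('knob',435,378,[(441,34),(668,38),(690,568),(448,562)])]:
  for z in (.017,.023):
    w=np.array([pt(c,(x-off+.5)/3.6-.5+x0,(y+.5)/3.6-.5+148,z)[:2] for x,y in p])
    e=[np.linalg.norm(w[i]-w[i-1]) for i in range(4)]
    X=(w[0]+w[1]-w[2]-w[3]); X/=np.linalg.norm(X); C=w.mean(0)
    print(n,z,np.round(C,4),np.round(e,4),'yaw',np.degrees(np.arctan2(X[1],X[0])),'near bay',np.round(C-.093*X,4),'far bay',np.round(C+.033*X,4))
E
```

```text
plate 0.017 [0.519  0.3276] [0.312  0.1324 0.314  0.1325] yaw -2.287969440614125 near bay [0.4261 0.3313] far bay [0.552  0.3263]
plate 0.023 [0.5176 0.3256] [0.3102 0.1316 0.3122 0.1317] yaw -2.287969440614113 near bay [0.4247 0.3293] far bay [0.5506 0.3243]
knob 0.017 [ 0.498  -0.3397] [0.3145 0.1358 0.3152 0.1359] yaw -4.03039594871197 near bay [ 0.4052 -0.3332] far bay [ 0.5309 -0.3421]
knob 0.023 [ 0.4967 -0.3377] [0.3127 0.135  0.3133 0.1351] yaw -4.030395948711968 near bay [ 0.404  -0.3312] far bay [ 0.5297 -0.3401]
```

Emit:
jog_arm --moves '[{"x": 0.33,"y": -0.92,"az": -0.81},{"x": 0.33,"y": -0.92,"az": -0.81},{"x": 0.33,"y": -0.92,"az": -0.81},{"x": 0.33,"y": -0.92,"az": -0.81},{"x": 0.33,"y": -0.92,"az": -0.81}]'

```text
schema error: expected keys x, y, z, ax, ay, az, hand
```

All keys are needed.

Emit:
jog_arm --moves '[{"x": 0.33,"y": -0.92,"z": 0,"ax": 0,"ay": 0,"az": -0.81,"hand": 1},{"x": 0.33,"y": -0.92,"z": 0,"ax": 0,"ay": 0,"az": -0.81,"hand": 1},{"x": 0.33,"y": -0.92,"z": 0,"ax": 0,"ay": 0,"az": -0.81,"hand": 1},{"x": 0.33,"y": -0.92,"z": 0,"ax": 0,"ay": 0,"az": -0.81,"hand": 1},{"x": 0.33,"y": -0.92,"z": 0,"ax": 0,"ay": 0,"az": -0.81,"hand": 1}]' --squeeze 10

```text
clock: 0.78
ee_pos: [0.385, 0.3572, 0.2046]
tool_rot: [-1.51, -0.512, 0.513]
wrist_force: [0.3, 0.1, -0.4]
opening: 0.0912
```

```bash
cat > go.py <<'E'
import sys
from h import *
from scipy.spatial.transform import Rotation as R
# usage: go.py x y z yawdeg -> total remaining in full-scale units
x,y,z,th=map(float,sys.argv[1:5]); s=state()
t=np.radians(th)
M=np.array([[np.cos(t),0,-np.sin(t)],[np.sin(t),0,np.cos(t)],[0,-1,0]])
best=min(((R.from_matrix(M@f)*R.from_rotvec(s['tool_rot']).inv()).as_rotvec() for f in (np.eye(3),np.diag([-1,1,-1]))),key=np.linalg.norm)
d=(np.array([x,y,z])-s['ee_pos'])/.06
print('shift',np.round(d,3),'norm',round(float(np.linalg.norm(d)),2),'turn',np.round(best/.12,3),'clk',round(s['clock'],2),'open',round(s['opening'],4),'F',np.round(s['wrist_force'],2),'pos',np.round(s['ee_pos'],4),'j',np.round(s['joint_pos'],2))
E
python3 go.py .463 .1397 .10 16
```

```text
shift [ 1.3   -3.626 -1.743] norm 4.23 turn [ 0.004 -0.006 -3.124] clk 0.78 open 0.0912 F [ 0.32  0.12 -0.42] pos [0.385  0.3572 0.2046] j [ 0.7   0.1   2.09 -0.    0.95  0.05]
```

Emit:
jog_arm --moves '[{"x": 0.26,"y": -0.725,"z": -0.35,"ax": 0,"ay": 0,"az": -0.62,"hand": 0.9},{"x": 0.26,"y": -0.725,"z": -0.35,"ax": 0,"ay": 0,"az": -0.62,"hand": 0.9},{"x": 0.26,"y": -0.725,"z": -0.35,"ax": 0,"ay": 0,"az": -0.62,"hand": 0.9},{"x": 0.26,"y": -0.725,"z": -0.35,"ax": 0,"ay": 0,"az": -0.62,"hand": 0.9},{"x": 0.26,"y": -0.725,"z": -0.35,"ax": 0,"ay": 0,"az": -0.62,"hand": 0.9}]'

```text
clock: 1.4
ee_pos: [0.4655, 0.1323, 0.0988]
tool_rot: [-1.56, -0.214, 0.208]
wrist_force: [0.8, 1.0, -0.3]
opening: 0.0822
```

```bash
python3 -c "
from h import *
shot('wrist','w1')"; python3 go.py .463 .1397 .10 16
```

```text
shift [-0.04   0.184  0.058] norm 0.2 turn [0.002 0.014 0.128] clk 1.45 open 0.0824 F [-2.98 -1.13 -1.83] pos [0.4654 0.1287 0.0965] j [ 0.22  0.21  2.21 -0.    0.71 -0.04]
```

View pics/w1.png

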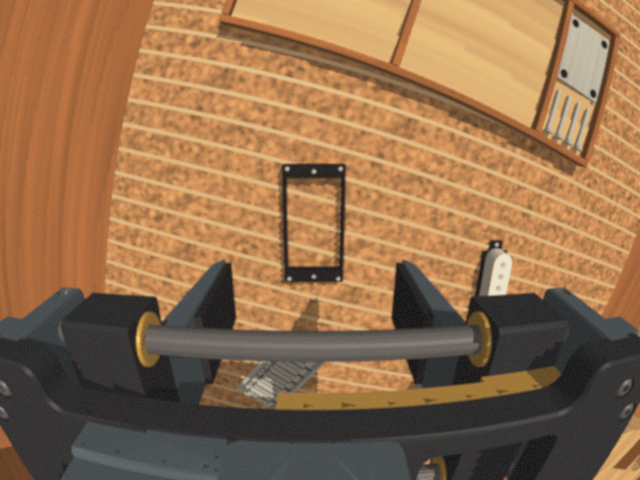

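The ring is visible with its corners at about (283,163), (345,163), (343,281) and (285,283), and the single-coil is at (495,270). I'll measure it again from this view.

```bash
cat > q.py <<'E'
from h import *
def quad(c,pts,z,fish=True):
    p=np.array([pt(c,u,v,z,fish)[:2] for u,v in pts]); C=p.mean(0)
    e=[float(np.linalg.norm(p[i]-p[i-1])) for i in range(4)]
    # pts order: a,b,c,d with a-b short(x) ; long axis = (a+b)-(c+d)
    L=p[0]+p[1]-p[2]-p[3]; th=np.degrees(np.arctan2(-L[0],L[1])); th=(th+90)%180-90
    print('ctr',np.round(C,4),'edges',np.round(e,4),'yaw',round(float(th),1))
E
python3 - <<'E'
from q import *
quad(load('w1'),[(283,163),(345,163),(343,281),(285,283)],.013)
E
```

```text
ctr [0.4663 0.1405] edges [0.0928 0.0441 0.0912 0.0453] yaw 15.5
```

Emit:
jog_arm --moves '[{"x": -0.02,"y": 0.19,"z": 0,"ax": 0,"ay": 0,"az": 0.1,"hand": 0.8},{"x": 0,"y": 0,"z": 0,"ax": 0,"ay": 0,"az": 0,"hand": 0.8}]'

```text
clock: 1.7
ee_pos: [0.464, 0.1398, 0.0961]
tool_rot: [-1.56, -0.216, 0.215]
wrist_force: [1.2, 0.1, 0.7]
opening: 0.073
```

```bash
python3 go.py .4645 .140 .022 15.7
```

```text
shift [ 0.008  0.003 -1.235] norm 1.23 turn [ 0.003  0.005 -0.004] clk 1.7 open 0.073 F [1.18 0.12 0.68] pos [0.464  0.1398 0.0961] j [ 0.24  0.22  2.21 -0.    0.71 -0.03]
```

Emit:
jog_arm --moves '[{"x": 0,"y": 0,"z": -0.6,"ax": 0,"ay": 0,"az": 0,"hand": 0.8},{"x": 0,"y": 0,"z": -0.4,"ax": 0,"ay": 0,"az": 0,"hand": 0.8},{"x": 0,"y": 0,"z": -0.15,"ax": 0,"ay": 0,"az": 0,"hand": 0.8},{"x": 0,"y": 0,"z": 0,"ax": 0,"ay": 0,"az": 0,"hand": 0.8}]' --squeeze 5

```text
clock: 2.2
ee_pos: [0.465, 0.1439, 0.0278]
tool_rot: [-1.559, -0.225, 0.217]
wrist_force: [-0.2, -0.2, 1.0]
opening: 0.0732
```

```bash
python3 go.py .4645 .140 .022 15.7
```

```text
shift [-0.009 -0.065 -0.097] norm 0.12 turn [-0.007  0.042 -0.064] clk 2.2 open 0.0732 F [-0.24 -0.22  0.99] pos [0.465  0.1439 0.0278] j [ 0.25  0.36  2.21 -0.    0.57 -0.03]
```

Emit:
jog_arm --moves '[{"x": -0.01,"y": -0.06,"z": -0.1,"ax": 0,"ay": 0.04,"az": -0.06,"hand": 0.7},{"x": 0,"y": 0,"z": 0,"ax": 0,"ay": 0,"az": 0,"hand": 0.45},{"x": 0,"y": 0,"z": 0,"ax": 0,"ay": 0,"az": 0,"hand": 0.4},{"x": 0,"y": 0,"z": 0,"ax": 0,"ay": 0,"az": 0,"hand": 0.3},{"x": 0,"y": 0,"z": 0,"ax": 0,"ay": 0,"az": 0,"hand": 0.3}]' --squeeze 5

```text
clock: 2.82
ee_pos: [0.4658, 0.1407, 0.0238]
tool_rot: [-1.559, -0.218, 0.213]
wrist_force: [-0.4, -0.3, 0.1]
opening: 0.0284
```

```bash
python3 go.py .4645 .140 .022 15.7
```

```text
shift [-0.022 -0.011 -0.029] norm 0.04 turn [-0.014  0.028 -0.004] clk 2.83 open 0.0284 F [-0.44 -0.27  0.07] pos [0.4658 0.1407 0.0238] j [ 0.24  0.37  2.21  0.    0.56 -0.03]
```

```bash
python3 -c "
from h import *
shot('wrist','w2');s=shot('scene','s2')
a=cv2.resize(s['pixels'][170:310,330:530],None,fx=4,fy=4);cv2.imwrite('pics/s2c.png',a)"
```

```text
(no output)
```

View pics/s2c.png

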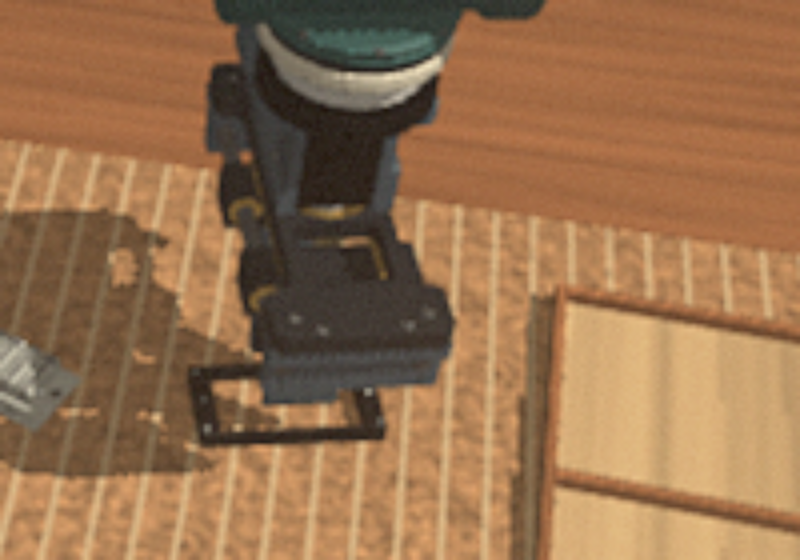

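View pics/w2.png

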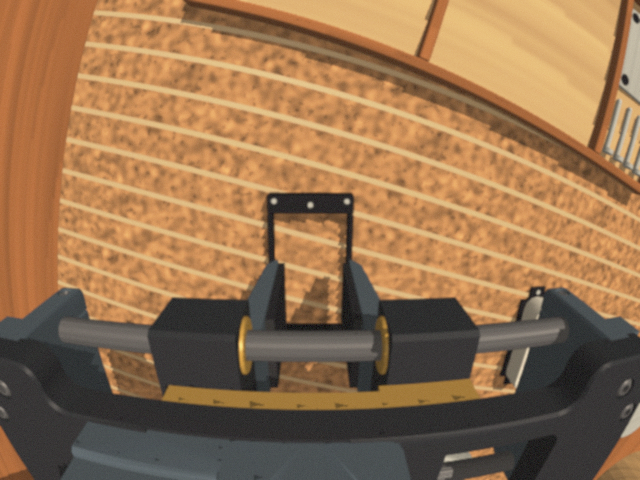

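Emit:
jog_arm --moves '[{"x": 0,"y": 0,"z": 0.4,"ax": 0,"ay": 0,"az": 0,"hand": 0.3},{"x": 0,"y": 0,"z": 0,"ax": 0,"ay": 0,"az": 0,"hand": 0.8},{"x": 0,"y": 0,"z": 0,"ax": 0,"ay": 0,"az": 0,"hand": 0.8},{"x": 0,"y": 0,"z": 0,"ax": 0,"ay": 0,"az": 0,"hand": 0.8}]'

```text
clock: 3.42
ee_pos: [0.4651, 0.1405, 0.047]
tool_rot: [-1.559, -0.217, 0.214]
wrist_force: [0.5, 1.1, -0.9]
opening: 0.0545
```

```bash
python3 go.py .4645 .140 .020 15.7;python3 -c "
from h import *
shot('wrist','w3')"
```

```text
shift [-0.009 -0.008 -0.449] norm 0.45 turn [-0.011  0.016 -0.004] clk 3.42 open 0.0545 F [ 0.46  1.08 -0.88] pos [0.4651 0.1405 0.047 ] j [ 0.24  0.32  2.21  0.    0.61 -0.03]
```

View pics/w3.png

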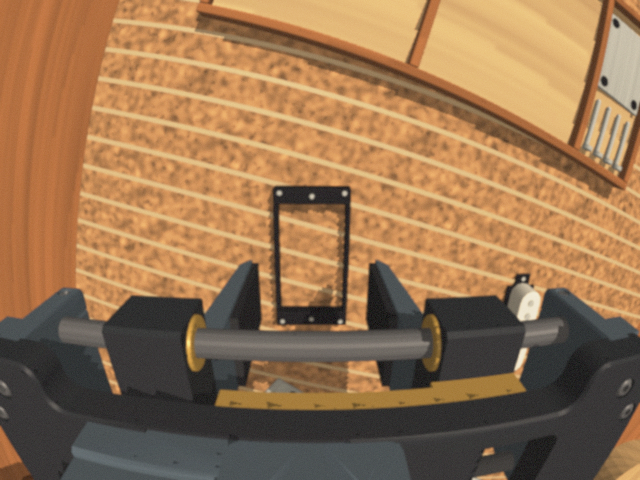

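```bash
python3 - <<'E'
from q import *
c=load('w3')
quad(c,[(274,187),(349,187),(346,322),(276,323)],.013)
s=state();p=s['ee_pos'];print(p)
for z in (p[2]-.017,.013): print(proj(c,[p[0],p[1],z],True))
print(np.round(c['cam_to_world'],3))
E
```

```text
ctr [0.4657 0.1411] edges [0.0899 0.0435 0.0891 0.0462] yaw 15.5
[0.4649821  0.14047688 0.04690119]
(np.float64(309.54848058345954), np.float64(270.7331126058731))
(np.float64(309.75103349441804), np.float64(260.11223323098494))
[[ 0.962  0.26   0.081  0.444]
 [ 0.272 -0.921 -0.28   0.219]
 [ 0.002  0.291 -0.957  0.225]
 [ 0.     0.     0.     1.   ]]
```

Emit:
jog_arm --moves '[{"x": 0,"y": 0,"z": -0.3,"ax": 0,"ay": 0,"az": 0,"hand": 0.75},{"x": 0,"y": 0,"z": -0.12,"ax": -0.01,"ay": 0.02,"az": 0,"hand": 0.75},{"x": 0,"y": 0,"z": 0,"ax": 0,"ay": 0,"az": 0,"hand": 0.75}]'

```text
clock: 3.85
ee_pos: [0.4646, 0.1404, 0.0204]
tool_rot: [-1.56, -0.214, 0.217]
wrist_force: [-0.0, -0.2, 0.1]
opening: 0.0683
```

```bash
python3 go.py .4655 .141 .0205 15.6
```

```text
shift [0.014 0.01  0.002] norm 0.02 turn [ 0.002 -0.017 -0.018] clk 3.85 open 0.0683 F [-0.02 -0.17  0.09] pos [0.4646 0.1404 0.0204] j [ 0.25  0.37  2.21  0.    0.56 -0.03]
```

Emit:
jog_arm --moves '[{"x": 0,"y": 0,"z": 0,"ax": 0,"ay": 0,"az": 0,"hand": 0.5},{"x": 0,"y": 0,"z": 0,"ax": 0,"ay": 0,"az": 0,"hand": 0.45},{"x": 0,"y": 0,"z": 0,"ax": 0,"ay": 0,"az": 0,"hand": 0.4},{"x": 0,"y": 0,"z": 0,"ax": 0,"ay": 0,"az": 0,"hand": 0.4}]' --squeeze 8

```text
clock: 4.35
ee_pos: [0.4652, 0.1405, 0.0214]
tool_rot: [-1.56, -0.215, 0.216]
wrist_force: [0.2, -0.1, -1.4]
opening: 0.0366
```

```bash
python3 go.py .4655 .141 .0205 15.6;python3 -c "
from h import *
shot('wrist','w4')"
```

```text
shift [ 0.004  0.008 -0.014] norm 0.02 turn [-0.    -0.006 -0.018] clk 4.35 open 0.0366 F [ 0.19 -0.06 -1.37] pos [0.4652 0.1405 0.0214] j [ 0.25  0.37  2.21  0.    0.56 -0.03]
```

View pics/w4.png

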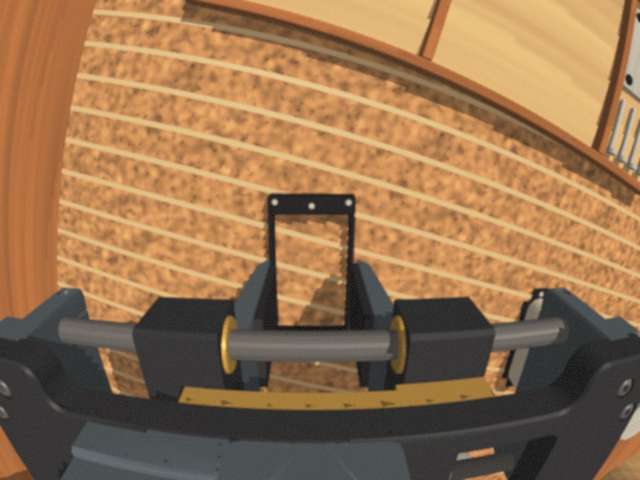

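```bash
python3 -c "
from h import *
c=shot('scene','s4')
a=c['pixels'].copy();s=state();p=s['ee_pos'];d=np.array([.963,.27,0]);e=np.array([-.27,.963,0])
for sg in (-1,1):
  for w in (-.016,.016):
    u,v=proj(c,p+sg*d*s['opening']/2+e*w-np.array([0,0,.017])); print(u,v); cv2.circle(a,(int(u),int(v)),1,(0,0,255),-1)
a=cv2.resize(a[190:290,350:470],None,fx=6,fy=6,interpolation=cv2.INTER_CUBIC);cv2.imwrite('pics/s4c.png',a)"
```

```text
391.24035958122573 265.8203819889209
407.12419377896515 265.1274922961725
394.305895256732 279.83403105157225
410.6102888031877 279.0981722004259
```

View pics/s4c.png

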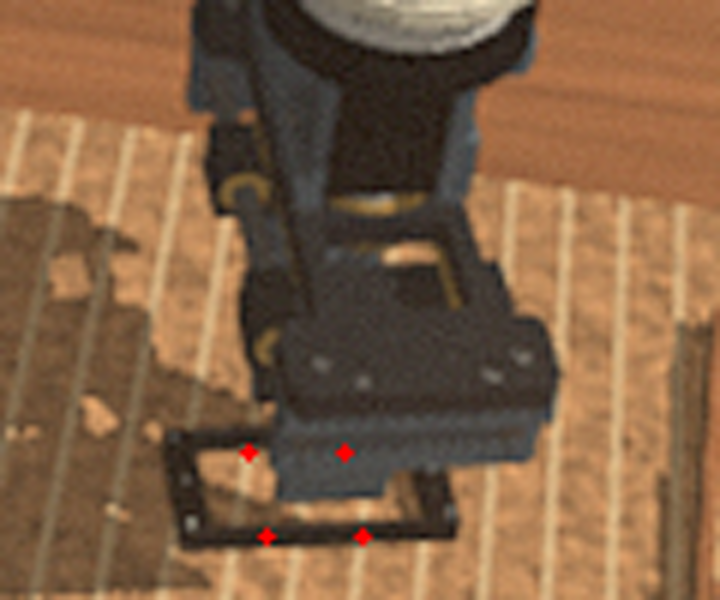

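```bash
python3 -c "
from h import *
for f in('wrist','w4'),:
  c=load('w4');a=c['pixels'].copy();s=state();p=s['ee_pos'];d=np.array([.963,.27,0]);e=np.array([-.27,.963,0])
  for z,col in((-.017,(0,0,255)),(0,(0,255,0)),(.02,(255,0,0))):
   for sg in (-1,1):
    for w in (-.016,.016):
     u,v=proj(c,p+sg*d*s['opening']/2+e*w+np.array([0,0,z]),True); print(z,sg,w,int(u),int(v)); cv2.circle(a,(int(u),int(v)),2,col,-1)
  cv2.imwrite('pics/w4c.png',cv2.resize(a[180:420,200:440],None,fx=2.5,fy=2.5,interpolation=cv2.INTER_CUBIC))
"
```

```text
-0.017 -1 -0.016 278 295
-0.017 -1 0.016 276 243
-0.017 1 -0.016 340 295
-0.017 1 0.016 342 244
0 -1 -0.016 275 309
0 -1 0.016 273 254
0 1 -0.016 343 309
0 1 0.016 345 254
0.02 -1 -0.016 272 328
0.02 -1 0.016 269 269
0.02 1 -0.016 345 328
0.02 1 0.016 348 269
```

View pics/w4c.png

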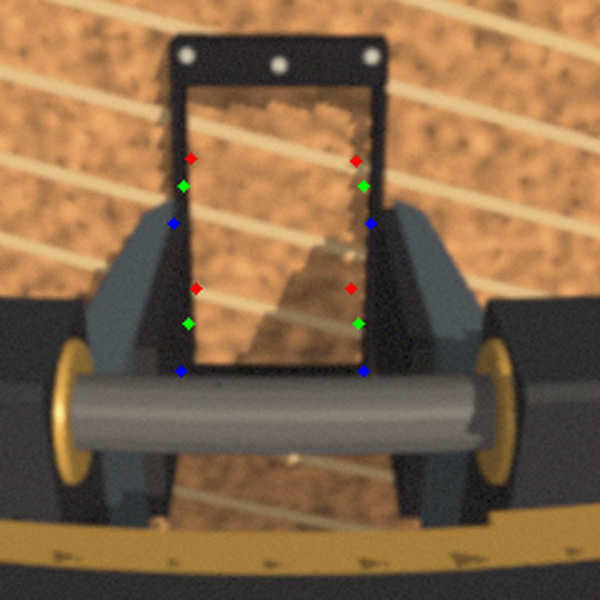

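Emit:
jog_arm --moves '[{"x": 0,"y": 0,"z": 0,"ax": 0,"ay": 0,"az": 0,"hand": 0.75},{"x": 0,"y": 0,"z": 0,"ax": 0,"ay": 0,"az": 0,"hand": 0.75},{"x": 0,"y": 0,"z": 0,"ax": 0,"ay": 0,"az": 0,"hand": 0.75},{"x": 0,"y": 0,"z": -0.06,"ax": 0,"ay": 0,"az": 0,"hand": 0.75}]'

```text
clock: 4.95
ee_pos: [0.4653, 0.1406, 0.0177]
tool_rot: [-1.56, -0.215, 0.216]
wrist_force: [-0.0, 1.1, 0.5]
opening: 0.0681
```

```bash
python3 go.py .4655 .141 .0205 15.6;python3 -c "
from h import *
c=shot('scene','s5')
a=cv2.resize(c['pixels'][190:290,350:470],None,fx=6,fy=6,interpolation=cv2.INTER_CUBIC);cv2.imwrite('pics/s5c.png',a)"
```

```text
shift [0.003 0.007 0.046] norm 0.05 turn [-0.001 -0.004 -0.019] clk 4.95 open 0.0681 F [-0.04  1.14  0.53] pos [0.4653 0.1406 0.0177] j [ 0.25  0.38  2.21  0.    0.55 -0.03]
```

View pics/s5c.png

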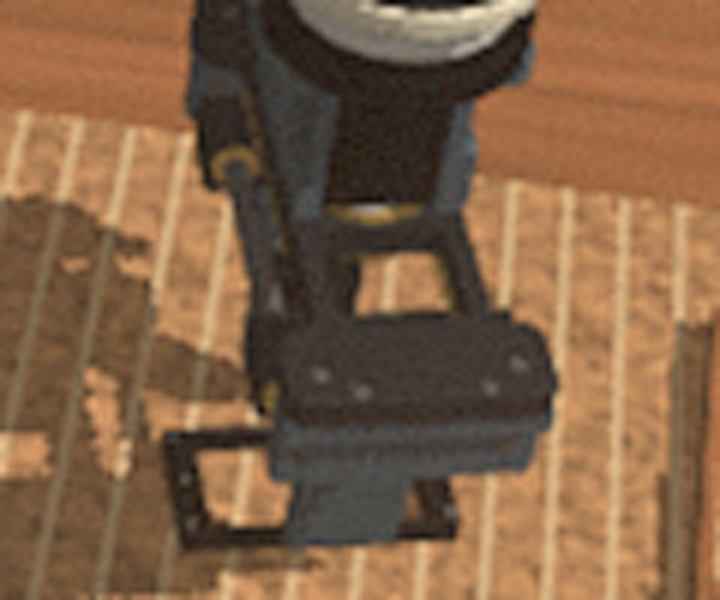

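Emit:
jog_arm --moves '[{"x": 0,"y": 0,"z": -0.08,"ax": 0,"ay": 0,"az": 0,"hand": 0.75},{"x": 0,"y": 0,"z": 0,"ax": 0,"ay": 0,"az": 0,"hand": 0.75}]'

```text
clock: 5.25
ee_pos: [0.4648, 0.1404, 0.0118]
tool_rot: [-1.56, -0.214, 0.217]
wrist_force: [0.4, -0.4, 0.2]
opening: 0.0687
```

Emit:
jog_arm --moves '[{"x": 0,"y": 0,"z": -0.06,"ax": 0,"ay": 0,"az": 0,"hand": 0.75},{"x": 0,"y": 0,"z": 0,"ax": 0,"ay": 0,"az": 0,"hand": 0.75}]'

```text
clock: 5.5
ee_pos: [0.4647, 0.1404, 0.0078]
tool_rot: [-1.56, -0.214, 0.217]
wrist_force: [-0.1, -0.5, -0.4]
opening: 0.0685
```

```bash
python3 go.py .4655 .141 .0205 15.6;python3 -c "
from h import *
c=shot('scene','s6')
shot('wrist','w6')
a=cv2.resize(c['pixels'][190:290,350:470],None,fx=6,fy=6,interpolation=cv2.INTER_CUBIC);cv2.imwrite('pics/s6c.png',a)"
```

```text
shift [0.013 0.01  0.212] norm 0.21 turn [ 0.002 -0.015 -0.018] clk 5.5 open 0.0685 F [-0.12 -0.48 -0.44] pos [0.4647 0.1404 0.0078] j [ 0.25  0.4   2.21  0.    0.53 -0.03]
```

View pics/s6c.png

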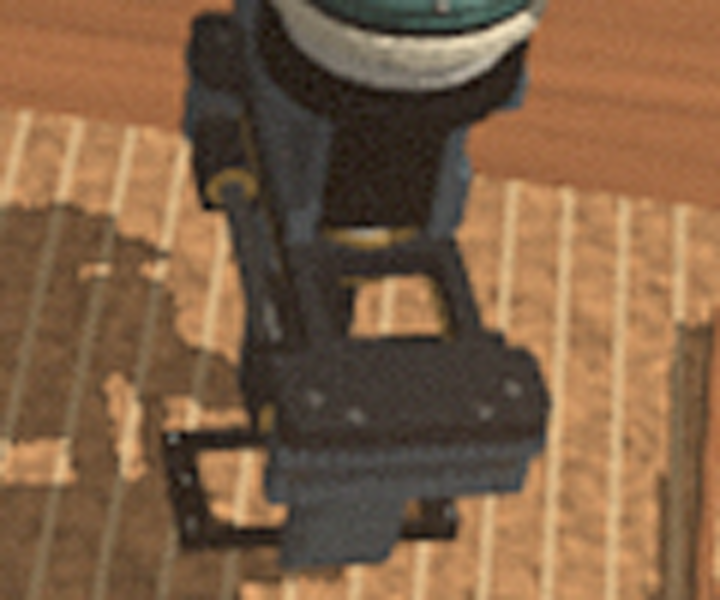

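View pics/w6.png

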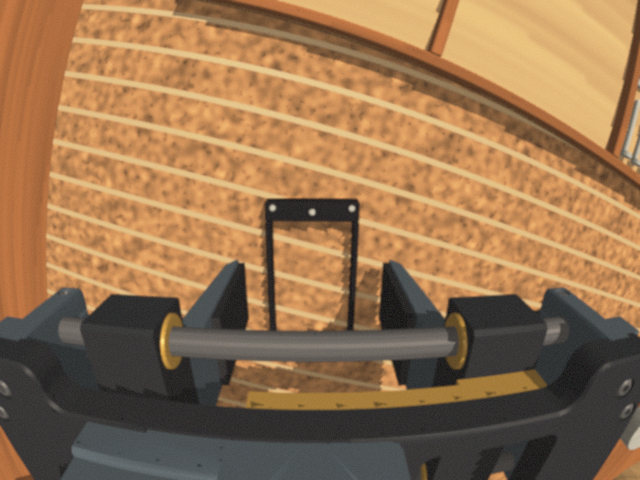

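```bash
python3 -c "
from h import *
c=load('s6');s=state();p=s['ee_pos'];d=np.array([.963,.27,0]);e=np.array([-.27,.963,0])
for o in (.034,.048):
  for z in (-.017,0,.01,.02):
    print(o,z,[np.round((np.array(proj(c,p+d*o+e*w+np.array([0,0,z])))-[350,190])*6) for w in (-.016,.016)])
c=load('w6')
for o in (-.034,.034):
  for z in (-.017,0,.01,.02):
    print(o,z,[np.round(proj(c,p+d*o+e*w+np.array([0,0,z]),True)) for w in (-.016,.016)])
"
```

```text
0.034 -0.017 [array([269., 602.]), array([367., 598.])]
0.034 0 [array([275., 568.]), array([375., 564.])]
0.034 0.01 [array([279., 548.]), array([379., 544.])]
0.034 0.02 [array([283., 528.]), array([384., 523.])]
0.048 -0.017 [array([277., 636.]), array([376., 632.])]
0.048 0 [array([283., 603.]), array([383., 598.])]
0.048 0.01 [array([287., 582.]), array([388., 578.])]
0.048 0.02 [array([291., 562.]), array([392., 557.])]
-0.034 -0.017 [array([252., 295.]), array([249., 244.])]
-0.034 0 [array([248., 309.]), array([244., 254.])]
-0.034 0.01 [array([245., 318.]), array([240., 261.])]
-0.034 0.02 [array([241., 328.]), array([236., 269.])]
0.034 -0.017 [array([368., 296.]), array([371., 244.])]
0.034 0 [array([372., 309.]), array([376., 255.])]
0.034 0.01 [array([375., 318.]), array([379., 262.])]
0.034 0.02 [array([378., 328.]), array([382., 269.])]
```

Both cameras put the fingertips about 10 mm above the reported TCP height, not 17 mm below it, and there is still no contact. I'll feel my way down in small steps and watch the force.

Emit:
jog_arm --moves '[{"x": 0,"y": 0,"z": -0.06,"ax": 0,"ay": 0,"az": 0,"hand": 0.75},{"x": 0,"y": 0,"z": 0,"ax": 0,"ay": 0,"az": 0,"hand": 0.75}]'

```text
clock: 5.85
ee_pos: [0.4651, 0.1405, 0.0044]
tool_rot: [-1.56, -0.215, 0.216]
wrist_force: [-0.6, -0.0, -0.0]
opening: 0.0686
```

Emit:
jog_arm --moves '[{"x": 0,"y": 0,"z": -0.05,"ax": 0,"ay": 0,"az": 0,"hand": 0.75},{"x": 0,"y": 0,"z": 0,"ax": 0,"ay": 0,"az": 0,"hand": 0.75}]'

```text
clock: 6.1
ee_pos: [0.4651, 0.1405, 0.0012]
tool_rot: [-1.56, -0.215, 0.216]
wrist_force: [-0.4, 0.1, -0.9]
opening: 0.0685
```

Emit:
jog_arm --moves '[{"x": 0,"y": 0,"z": -0.04,"ax": 0,"ay": 0,"az": 0,"hand": 0.7},{"x": 0,"y": 0,"z": 0,"ax": 0,"ay": 0,"az": 0,"hand": 0.45},{"x": 0,"y": 0,"z": 0,"ax": 0,"ay": 0,"az": 0,"hand": 0.45},{"x": 0,"y": 0,"z": 0,"ax": 0,"ay": 0,"az": 0,"hand": 0.45}]' --squeeze 8

```text
clock: 6.6
ee_pos: [0.4651, 0.1405, -0.0014]
tool_rot: [-1.56, -0.215, 0.216]
wrist_force: [-0.0, -0.8, -1.0]
opening: 0.046
```

```bash
python3 go.py .4655 .141 .0205 15.6;python3 -c "
from h import *
c=shot('scene','s7')
a=cv2.resize(c['pixels'][190:290,350:470],None,fx=6,fy=6,interpolation=cv2.INTER_CUBIC);cv2.imwrite('pics/s7c.png',a)"
```

```text
shift [0.007 0.008 0.365] norm 0.37 turn [ 0.001 -0.009 -0.019] clk 6.6 open 0.046 F [-0.01 -0.77 -1.  ] pos [ 0.4651  0.1405 -0.0014] j [ 0.25  0.42  2.21  0.    0.52 -0.03]
```

View pics/s7c.png

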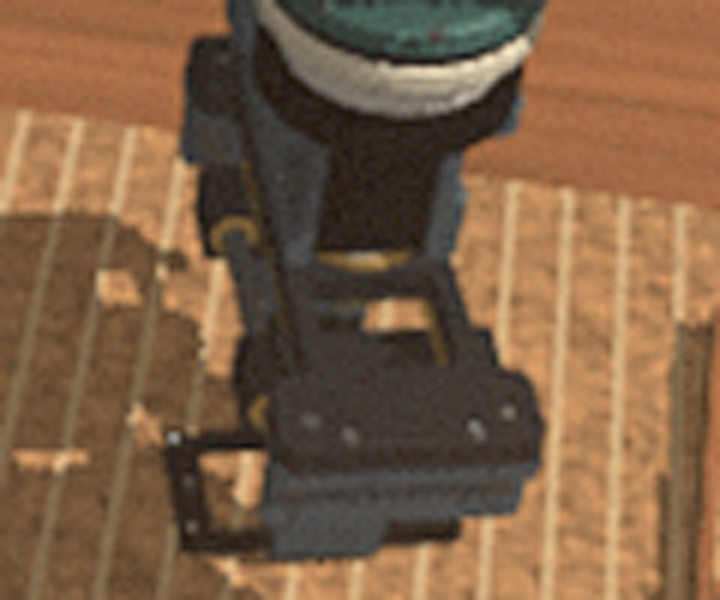

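The opening stopped at 46 mm, so the ring is gripped. Lifting.

Emit:
jog_arm --moves '[{"x": 0,"y": 0,"z": 0.2,"ax": 0,"ay": 0,"az": 0,"hand": 0.4},{"x": 0,"y": 0,"z": 0.5,"ax": 0,"ay": 0,"az": 0,"hand": 0.4},{"x": 0,"y": 0,"z": 0.7,"ax": 0,"ay": 0,"az": 0,"hand": 0.4},{"x": 0,"y": 0,"z": 0.5,"ax": 0,"ay": 0,"az": 0,"hand": 0.4}]' --squeeze 10

```text
clock: 7.15
ee_pos: [0.4635, 0.1401, 0.1162]
tool_rot: [-1.56, -0.212, 0.219]
wrist_force: [0.3, 0.7, 0.5]
opening: 0.046
```

```bash
python3 go.py .4052 -.3332 .11 -4;python3 -c "
from h import *
shot('wrist','w8')"
```

```text
shift [-0.971 -7.888 -0.104] norm 7.95 turn [ 1.000e-03 -3.800e-02 -2.869e+00] clk 7.15 open 0.046 F [0.29 0.67 0.54] pos [0.4635 0.1401 0.1162] j [ 0.25  0.18  2.2   0.    0.76 -0.03]
```

View pics/w8.png

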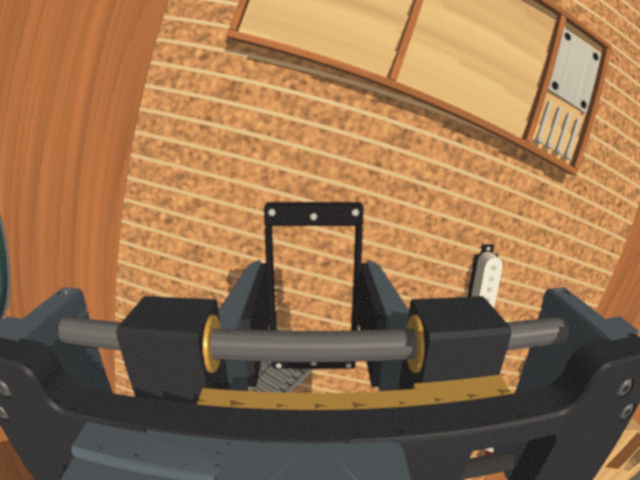

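```bash
python3 -c "
from q import *
c=load('w8'); print(state()['ee_pos'])
for z in (.11,.12,.125,.13,.135,.14): print(z,end=' ');quad(c,[(264,203),(363,203),(357,367),(270,367)],z)"
```

```text
[0.46512264 0.14054377 0.11929634]
0.11 ctr [0.468  0.1316] edges [0.1022 0.0505 0.1021 0.0536] yaw 15.8
0.12 ctr [0.4667 0.1364] edges [0.0967 0.0478 0.0965 0.0506] yaw 15.8
0.125 ctr [0.466  0.1387] edges [0.0939 0.0464 0.0938 0.0492] yaw 15.8
0.13 ctr [0.4654 0.1411] edges [0.0911 0.045  0.091  0.0477] yaw 15.8
0.135 ctr [0.4647 0.1435] edges [0.0884 0.0437 0.0882 0.0463] yaw 15.8
0.14 ctr [0.4641 0.1459] edges [0.0856 0.0423 0.0855 0.0448] yaw 15.8
```

Emit:
jog_arm --moves '[{"x": 0,"y": -0.9,"z": 0,"ax": 0,"ay": -0.01,"az": -0.3,"hand": 0.4},{"x": 0,"y": -0.9,"z": 0,"ax": 0,"ay": -0.01,"az": -0.3,"hand": 0.4},{"x": 0,"y": -0.9,"z": 0,"ax": 0,"ay": 0,"az": -0.3,"hand": 0.4},{"x": -0.1,"y": -0.9,"z": 0,"ax": 0,"ay": 0,"az": -0.3,"hand": 0.4},{"x": -0.15,"y": -0.9,"z": 0,"ax": 0,"ay": 0,"az": -0.3,"hand": 0.4}]'

```text
clock: 7.82
ee_pos: [0.4515, -0.1342, 0.125]
tool_rot: [-1.571, -0.084, 0.067]
wrist_force: [1.2, 0.0, -0.2]
opening: 0.046
```

```bash
python3 go.py .4052 -.3332 .08 -4
```

```text
shift [-0.771 -3.316 -0.751] norm 3.49 turn [ 0.018  0.088 -1.381] clk 7.83 open 0.046 F [ 1.17  0.   -0.24] pos [ 0.4515 -0.1342  0.125 ] j [-0.34  0.14  2.23  0.    0.76 -0.44]
```

Emit:
jog_arm --moves '[{"x": -0.19,"y": -0.8,"z": -0.19,"ax": 0,"ay": 0,"az": -0.34,"hand": 0.4},{"x": -0.19,"y": -0.8,"z": -0.19,"ax": 0,"ay": 0.05,"az": -0.34,"hand": 0.4},{"x": -0.19,"y": -0.8,"z": -0.19,"ax": 0,"ay": 0,"az": -0.34,"hand": 0.4},{"x": -0.12,"y": -0.4,"z": -0.12,"ax": 0,"ay": 0,"az": -0.34,"hand": 0.4},{"x": 0,"y": 0,"z": 0,"ax": 0,"ay": 0,"az": 0,"hand": 0.4}]'

```text
clock: 8.45
ee_pos: [0.4081, -0.3113, 0.0862]
tool_rot: [-1.575, 0.054, -0.068]
wrist_force: [-0.8, 0.7, -0.4]
opening: 0.0458
```

```bash
python3 go.py .4052 -.3332 .03 -4;python3 -c "
from h import *
shot('wrist','w9')"
```

```text
shift [-0.049 -0.365 -0.936] norm 1.01 turn [0.045 0.071 0.063] clk 8.45 open 0.0458 F [-0.79  0.72 -0.38] pos [ 0.4081 -0.3113  0.0862] j [-0.7   0.27  2.16  0.    0.7  -0.62]
```

View pics/w9.png

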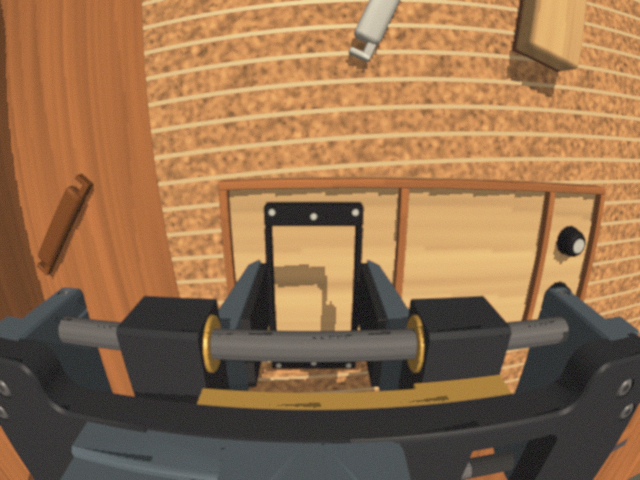

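```bash
python3 -c "
from h import *
c=load('w9')
for u,v in [(219,183),(606,189),(404,187),(550,191)]: print(np.round(pt(c,u,v,.017,True),4))"
```

```text
[ 0.3501 -0.2637  0.017 ]
[ 0.6657 -0.2847  0.017 ]
[ 0.4764 -0.2764  0.017 ]
[ 0.5996 -0.2847  0.017 ]
```

Emit:
jog_arm --moves '[{"x": 0,"y": -0.39,"z": -0.2,"ax": 0.04,"ay": 0.06,"az": 0.06,"hand": 0.4},{"x": 0,"y": 0,"z": -0.5,"ax": 0,"ay": 0,"az": 0,"hand": 0.4},{"x": 0,"y": 0,"z": -0.2,"ax": 0,"ay": 0,"az": 0,"hand": 0.4},{"x": 0,"y": 0,"z": 0,"ax": 0,"ay": 0,"az": 0,"hand": 0.4}]'

```text
clock: 9.0
ee_pos: [0.4107, -0.3317, 0.034]
tool_rot: [-1.572, 0.046, -0.052]
wrist_force: [0.2, 0.1, -0.2]
opening: 0.046
```

```bash
python3 go.py .408 -.335 .0046 -4
```

```text
shift [-0.045 -0.055 -0.489] norm 0.49 turn [ 0.017  0.028 -0.06 ] clk 9.0 open 0.046 F [ 0.17  0.06 -0.19] pos [ 0.4107 -0.3317  0.034 ] j [-0.72  0.39  2.13  0.    0.61 -0.66]
```

Emit:
jog_arm --moves '[{"x": -0.05,"y": -0.05,"z": -0.3,"ax": 0.02,"ay": 0.03,"az": -0.06,"hand": 0.4},{"x": 0,"y": 0,"z": -0.12,"ax": 0,"ay": 0,"az": 0,"hand": 0.4},{"x": 0,"y": 0,"z": 0,"ax": 0,"ay": 0,"az": 0,"hand": 0.4},{"x": 0,"y": 0,"z": 0,"ax": 0,"ay": 0,"az": 0,"hand": 0.4}]'

```text
clock: 9.5
ee_pos: [0.4084, -0.3348, 0.0087]
tool_rot: [-1.571, 0.054, -0.055]
wrist_force: [0.2, -0.3, -0.3]
opening: 0.0457
```

```bash
python3 go.py .408 -.335 .0046 -4
```

```text
shift [-0.007 -0.004 -0.068] norm 0.07 turn [ 0.005  0.007 -0.005] clk 9.5 open 0.0457 F [ 0.16 -0.28 -0.31] pos [ 0.4084 -0.3348  0.0087] j [-0.73  0.44  2.13  0.    0.57 -0.66]
```

Emit:
jog_arm --moves '[{"x": 0,"y": 0,"z": -0.05,"ax": 0,"ay": 0,"az": 0,"hand": 0.4},{"x": 0,"y": 0,"z": 0,"ax": 0,"ay": 0,"az": 0,"hand": 0.4}]'

```text
clock: 9.75
ee_pos: [0.4086, -0.335, 0.006]
tool_rot: [-1.571, 0.053, -0.056]
wrist_force: [-0.1, 1.0, -0.2]
opening: 0.0458
```

Emit:
jog_arm --moves '[{"x": 0,"y": 0,"z": -0.03,"ax": 0,"ay": 0,"az": 0,"hand": 0.4},{"x": 0,"y": 0,"z": 0,"ax": 0,"ay": 0,"az": 0,"hand": 0.4}]'

```text
clock: 10.0
ee_pos: [0.4089, -0.3352, 0.0044]
tool_rot: [-1.572, 0.053, -0.056]
wrist_force: [-0.4, 0.3, -0.6]
opening: 0.0458
```

Emit:
jog_arm --moves '[{"x": 0,"y": 0,"z": -0.02,"ax": 0,"ay": 0,"az": 0,"hand": 0.4},{"x": 0,"y": 0,"z": 0,"ax": 0,"ay": 0,"az": 0,"hand": 0.4}]'

```text
clock: 10.25
ee_pos: [0.409, -0.3354, 0.0037]
tool_rot: [-1.572, 0.053, -0.056]
wrist_force: [-1.0, 0.3, -0.3]
opening: 0.0459
```

Emit:
jog_arm --moves '[{"x": 0,"y": 0,"z": -0.02,"ax": 0,"ay": 0,"az": 0,"hand": 0.4},{"x": 0,"y": 0,"z": 0,"ax": 0,"ay": 0,"az": 0,"hand": 0.4}]'

```text
clock: 10.5
ee_pos: [0.4091, -0.3356, 0.0029]
tool_rot: [-1.572, 0.053, -0.056]
wrist_force: [-0.6, 0.4, 0.7]
opening: 0.0456
```

Emit:
jog_arm --moves '[{"x": 0,"y": 0,"z": 0,"ax": 0,"ay": 0,"az": 0,"hand": 0.55},{"x": 0,"y": 0,"z": 0,"ax": 0,"ay": 0,"az": 0,"hand": 0.65},{"x": 0,"y": 0,"z": 0,"ax": 0,"ay": 0,"az": 0,"hand": 0.65},{"x": 0,"y": 0,"z": 0.5,"ax": 0,"ay": 0,"az": 0,"hand": 0.65},{"x": 0,"y": 0,"z": 0.7,"ax": 0,"ay": 0,"az": 0,"hand": 0.65}]'

```text
clock: 11.12
ee_pos: [0.4073, -0.334, 0.0735]
tool_rot: [-1.568, 0.056, -0.052]
wrist_force: [0.3, -0.3, 0.6]
opening: 0.0594
```

```bash
python3 go.py .408 -.335 .0046 -4;python3 -c "
from h import *
shot('wrist','w10')"
```

```text
shift [ 0.012 -0.017 -1.148] norm 1.15 turn [-0.017 -0.021 -0.006] clk 11.12 open 0.0594 F [ 0.35 -0.3   0.58] pos [ 0.4073 -0.334   0.0735] j [-0.73  0.32  2.13 -0.    0.7  -0.66]
```

View pics/w10.png

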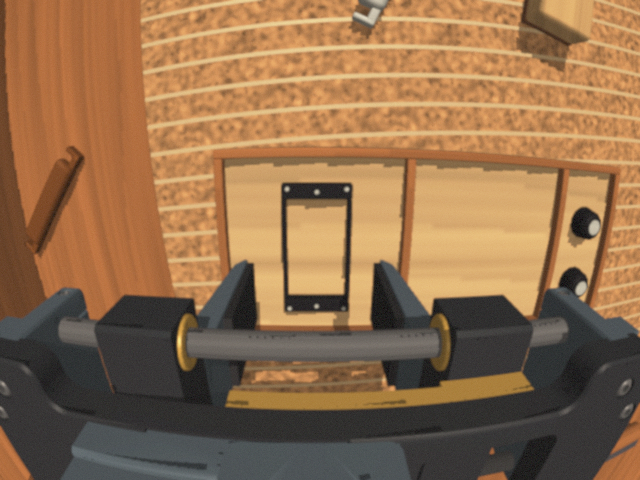

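```bash
python3 -c "
from q import *
c=load('w10')
quad(c,[(281,183),(353,183),(350,312),(284,312)],.019)
for u,v in [(214,157),(619,174),(410,161)]: print(np.round(pt(c,u,v,.017,True),4))"
```

```text
ctr [ 0.412  -0.3352] edges [0.0919 0.0457 0.0919 0.047 ] yaw -3.7
[ 0.3499 -0.2674  0.017 ]
[ 0.6639 -0.2891  0.017 ]
[ 0.4758 -0.2786  0.017 ]
```

The ring lies flat in the near bay: it measures 46 x 92 mm at (0.411,-0.335), yaw -3.8°. Next I'll close the fingers and press on its +y short side.

Emit:
jog_arm --moves '[{"x": 0.05,"y": 0.5,"z": -0.2,"ax": 0,"ay": 0,"az": 0,"hand": 0},{"x": 0,"y": 0,"z": -0.2,"ax": 0,"ay": 0,"az": 0,"hand": 0},{"x": 0,"y": 0,"z": -0.1,"ax": 0,"ay": 0,"az": 0,"hand": 0},{"x": 0,"y": 0,"z": 0,"ax": 0,"ay": 0,"az": 0,"hand": 0},{"x": 0,"y": 0,"z": 0,"ax": 0,"ay": 0,"az": 0,"hand": 0}]'

```text
clock: 11.8
ee_pos: [0.4135, -0.3073, 0.0487]
tool_rot: [-1.574, 0.051, -0.059]
wrist_force: [-0.5, 0.2, -0.8]
opening: 0.0119
```

```bash
python3 go.py .4118 -.303 .012 -4
```

```text
shift [-0.028  0.072 -0.612] norm 0.62 turn [ 0.036  0.04  -0.001] clk 11.8 open 0.0119 F [-0.51  0.15 -0.84] pos [ 0.4135 -0.3073  0.0487] j [-0.68  0.35  2.16 -0.    0.63 -0.61]
```

Emit:
jog_arm --moves '[{"x": -0.03,"y": 0.08,"z": -0.3,"ax": 0.03,"ay": 0.04,"az": 0,"hand": 0},{"x": 0,"y": 0,"z": -0.18,"ax": 0,"ay": 0,"az": 0,"hand": 0},{"x": 0,"y": 0,"z": 0,"ax": 0,"ay": 0,"az": 0,"hand": 0}]'

```text
clock: 12.18
ee_pos: [0.4113, -0.3024, 0.0176]
tool_rot: [-1.57, 0.056, -0.055]
wrist_force: [0.5, -0.1, -0.3]
opening: 0.0004
```

```bash
python3 go.py .4118 -.303 .012 -4;python3 -c "
from h import *
shot('wrist','w11')"
```

```text
shift [ 0.008 -0.01  -0.094] norm 0.09 turn [ 0.002 -0.005  0.003] clk 12.18 open 0.0004 F [ 0.45 -0.1  -0.33] pos [ 0.4113 -0.3024  0.0176] j [-0.68  0.41  2.16 -0.    0.57 -0.61]
```

View pics/w11.png

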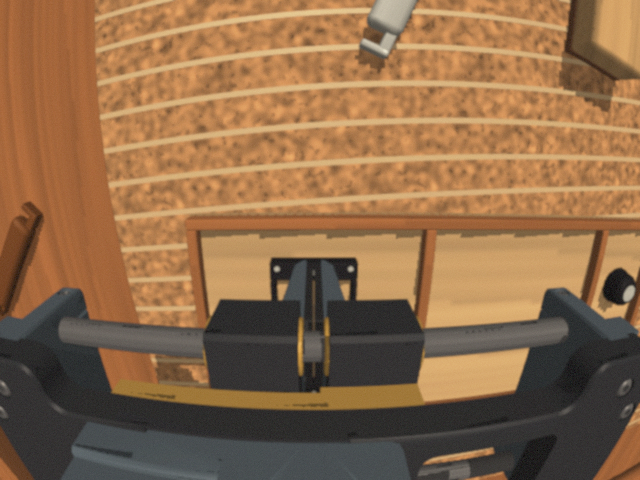

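Emit:
jog_arm --moves '[{"x": 0,"y": 0,"z": -0.06,"ax": 0,"ay": 0,"az": 0,"hand": 0},{"x": 0,"y": 0,"z": 0,"ax": 0,"ay": 0,"az": 0,"hand": 0}]'

```text
clock: 12.48
ee_pos: [0.4117, -0.3027, 0.0145]
tool_rot: [-1.571, 0.055, -0.055]
wrist_force: [0.3, 0.8, -0.5]
opening: 0.0004
```

Emit:
jog_arm --moves '[{"x": 0,"y": 0,"z": -0.05,"ax": 0,"ay": 0,"az": 0,"hand": 0},{"x": 0,"y": 0,"z": 0,"ax": 0,"ay": 0,"az": 0,"hand": 0}]'

```text
clock: 12.72
ee_pos: [0.412, -0.303, 0.0117]
tool_rot: [-1.571, 0.054, -0.056]
wrist_force: [0.7, 0.2, -0.5]
opening: 0.0004
```

Emit:
jog_arm --moves '[{"x": 0,"y": 0,"z": -0.04,"ax": 0,"ay": 0,"az": 0,"hand": 0},{"x": 0,"y": 0,"z": 0,"ax": 0,"ay": 0,"az": 0,"hand": 0}]'

```text
clock: 12.98
ee_pos: [0.4122, -0.3031, 0.0116]
tool_rot: [-1.571, 0.055, -0.055]
wrist_force: [-0.3, 0.2, -0.3]
opening: 0.0007
```

Emit:
jog_arm --moves '[{"x": 0,"y": 0,"z": -0.06,"ax": 0,"ay": 0,"az": 0,"hand": 0}]'

```text
clock: 13.1
ee_pos: [0.4126, -0.3034, 0.0105]
tool_rot: [-1.57, 0.056, -0.054]
wrist_force: [-26.1, 19.4, 113.9]
opening: 0.0004
```

```bash
python3 go.py .4118 -.303 .012 -4
```

```text
shift [-0.014  0.007  0.024] norm 0.03 turn [-0.    -0.008 -0.001] clk 13.1 open 0.0004 F [-26.09  19.35 113.87] pos [ 0.4126 -0.3034  0.0105] j [-0.68  0.42  2.16 -0.    0.56 -0.61]
```

Force jumped to 114 N; easing off straight away.

Emit:
jog_arm --moves '[{"x": 0,"y": 0,"z": 0.05,"ax": 0,"ay": 0,"az": 0,"hand": 0}]'

```text
clock: 13.22
ee_pos: [0.4127, -0.3035, 0.0143]
tool_rot: [-1.57, 0.055, -0.054]
wrist_force: [0.1, 0.1, -0.4]
opening: 0.0002
```

```bash
python3 go.py .4118 -.303 .012 -4
```

```text
shift [-0.016  0.009 -0.038] norm 0.04 turn [ 0.001 -0.006 -0.001] clk 13.22 open 0.0002 F [ 0.08  0.14 -0.38] pos [ 0.4127 -0.3035  0.0143] j [-0.68  0.41  2.16 -0.    0.57 -0.61]
```

Emit:
jog_arm --moves '[{"x": 0,"y": 0,"z": -0.03,"ax": 0,"ay": 0,"az": 0,"hand": 0},{"x": 0,"y": 0,"z": -0.01,"ax": 0,"ay": 0,"az": 0,"hand": 0}]'

```text
clock: 13.48
ee_pos: [0.413, -0.3037, 0.012]
tool_rot: [-1.571, 0.055, -0.055]
wrist_force: [0.3, 0.3, 0.9]
opening: 0.0006
```

Emit:
jog_arm --moves '[{"x": 0,"y": 0,"z": -0.02,"ax": 0,"ay": 0,"az": 0,"hand": 0}]'

```text
clock: 13.6
ee_pos: [0.4131, -0.3038, 0.0112]
tool_rot: [-1.571, 0.055, -0.055]
wrist_force: [-8.6, 6.2, 41.5]
opening: 0.0006
```

Emit:
jog_arm --moves '[{"x": 0,"y": 0,"z": 0,"ax": 0,"ay": 0,"az": 0,"hand": 0}]'

```text
clock: 13.72
ee_pos: [0.413, -0.3038, 0.0114]
tool_rot: [-1.57, 0.055, -0.054]
wrist_force: [-3.7, 2.5, 12.7]
opening: 0.0006
```

Emit:
jog_arm --moves '[{"x": 0,"y": 0,"z": -0.01,"ax": 0,"ay": 0,"az": 0,"hand": 0}]'

```text
clock: 13.85
ee_pos: [0.4131, -0.3038, 0.0113]
tool_rot: [-1.57, 0.056, -0.054]
wrist_force: [-5.7, 4.0, 25.4]
opening: 0.0006
```

Emit:
jog_arm --moves '[{"x": 0,"y": 0,"z": -0.01,"ax": 0,"ay": 0,"az": 0,"hand": 0}]'

```text
clock: 13.98
ee_pos: [0.4131, -0.3038, 0.0113]
tool_rot: [-1.57, 0.056, -0.053]
wrist_force: [-7.0, 4.0, 27.9]
opening: 0.0008
```

The ring was pressed at 13–40 N for about half a second and stayed firm. Lifting off and checking it.

Emit:
jog_arm --moves '[{"x": 0,"y": 0,"z": 0.1,"ax": 0,"ay": 0,"az": 0,"hand": 0},{"x": 0,"y": 0,"z": 0.8,"ax": 0,"ay": 0,"az": 0,"hand": 0.3},{"x": 0,"y": -0.3,"z": 0.6,"ax": 0,"ay": 0,"az": 0,"hand": 0.6},{"x": 0,"y": 0,"z": 0.1,"ax": 0,"ay": 0,"az": 0,"hand": 0.6}]'

```text
clock: 14.48
ee_pos: [0.4121, -0.3213, 0.1084]
tool_rot: [-1.568, 0.058, -0.051]
wrist_force: [-0.1, -0.4, -0.1]
opening: 0.0274
```

```bash
python3 go.py .611 -.0131 .12 -10;python3 -c "
from h import *
shot('wrist','w12')"
```

```text
shift [3.315 5.137 0.193] norm 6.12 turn [-0.023 -0.034 -0.877] clk 14.47 open 0.0274 F [-0.05 -0.38 -0.08] pos [ 0.4121 -0.3213  0.1084] j [-0.71  0.25  2.13 -0.    0.76 -0.64]
```

View pics/w12.png

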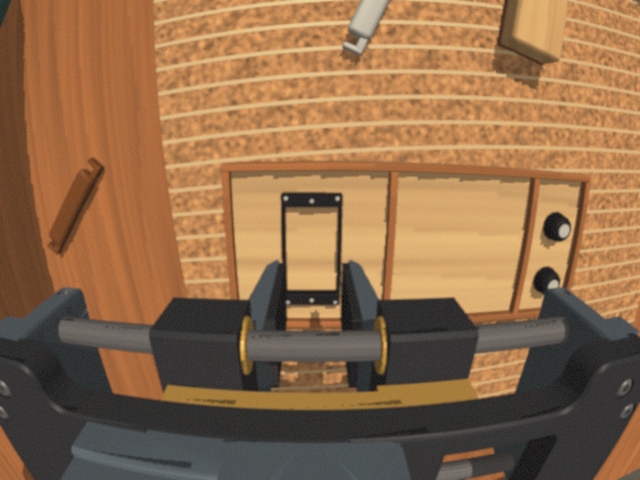

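```bash
python3 -c "
from q import *
c=load('w12')
quad(c,[(281,193),(342,194),(341,305),(284,305)],.019)"
```

```text
ctr [ 0.4121 -0.3353] edges [0.0917 0.0448 0.0908 0.0463] yaw -3.5
```

Emit:
jog_arm --moves '[{"x": 0.5,"y": 0.8,"z": 0.1,"ax": 0,"ay": 0,"az": -0.13,"hand": 0.75},{"x": 0.5,"y": 0.8,"z": 0.1,"ax": 0,"ay": 0,"az": -0.13,"hand": 0.75},{"x": 0.5,"y": 0.8,"z": 0,"ax": 0,"ay": 0,"az": -0.13,"hand": 0.75},{"x": 0.5,"y": 0.8,"z": 0,"ax": 0,"ay": 0,"az": -0.13,"hand": 0.75},{"x": 0.5,"y": 0.8,"z": 0,"ax": 0,"ay": 0,"az": -0.13,"hand": 0.75}]'

```text
clock: 15.15
ee_pos: [0.56, -0.0729, 0.1135]
tool_rot: [-1.561, 0.132, -0.112]
wrist_force: [0.3, 0.1, 0.2]
opening: 0.0684
```

```bash
python3 go.py .611 -.0131 .10 -10
```

```text
shift [ 0.85   0.997 -0.226] norm 1.33 turn [-0.058 -0.101 -0.155] clk 15.15 open 0.0684 F [0.31 0.11 0.2 ] pos [ 0.56   -0.0729  0.1135] j [-0.17  0.31  2.04  0.01  0.81 -0.02]
```

Emit:
jog_arm --moves '[{"x": 0.4,"y": 0.4,"z": -0.1,"ax": -0.03,"ay": -0.05,"az": -0.07,"hand": 0.75},{"x": 0.15,"y": 0.2,"z": -0.1,"ax": -0.03,"ay": -0.05,"az": -0.07,"hand": 0.75},{"x": 0,"y": 0,"z": 0,"ax": 0,"ay": 0,"az": 0,"hand": 0.75}]'

```text
clock: 15.52
ee_pos: [0.5921, -0.0308, 0.0961]
tool_rot: [-1.567, 0.137, -0.127]
wrist_force: [-0.2, -0.2, -0.0]
opening: 0.0685
```

```bash
python3 go.py .611 -.0131 .10 -10; python3 -c "
from h import *
shot('wrist','w13')"
```

```text
shift [0.315 0.295 0.065] norm 0.44 turn [-0.004 -0.049 -0.054] clk 15.53 open 0.0685 F [-0.16 -0.16 -0.04] pos [ 0.5921 -0.0308  0.0961] j [-0.09  0.37  1.99 -0.    0.78  0.08]
```

View pics/w13.png

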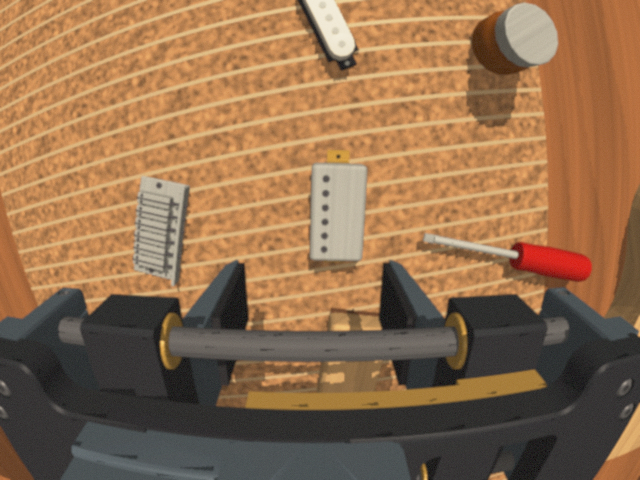

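```bash
python3 -c "
from q import *
c=load('w13')
quad(c,[(313,164),(368,165),(362,262),(310,262)],.027)
print(pt(c,425,238,.006,True)); print('block',pt(c,330,312,.033,True),pt(c,380,312,.033,True)); print('foot',pt(c,339,155,.004,True))
quad(c,[(145,178),(189,184),(177,284),(133,273)],.006)
"
```

```text
ctr [ 0.6146 -0.0136] edges [0.0696 0.0368 0.0694 0.0373] yaw -11.2
[ 0.67946451 -0.04823131  0.006     ]
block [ 0.59777064 -0.08391637  0.033     ] [ 0.63453886 -0.09067108  0.033     ]
foot [0.62232435 0.02472741 0.004     ]
ctr [ 0.4726 -0.0087] edges [0.0839 0.0377 0.0855 0.0417] yaw -24.0
```

Emit:
jog_arm --moves '[{"x": 0.34,"y": 0.28,"z": 0,"ax": 0,"ay": -0.05,"az": -0.1,"hand": 0.7},{"x": 0,"y": 0,"z": 0,"ax": 0,"ay": 0,"az": 0,"hand": 0.7},{"x": 0,"y": 0,"z": -0.5,"ax": 0,"ay": 0,"az": 0,"hand": 0.7},{"x": 0,"y": 0,"z": -0.2,"ax": 0,"ay": 0,"az": 0,"hand": 0.7},{"x": 0,"y": 0,"z": 0,"ax": 0,"ay": 0,"az": 0,"hand": 0.7}]'

```text
clock: 16.2
ee_pos: [0.6089, -0.0176, 0.0524]
tool_rot: [-1.566, 0.146, -0.141]
wrist_force: [-0.0, -0.2, -0.3]
opening: 0.0637
```

```bash
python3 go.py .6125 -.0135 .0025 -10.8; python3 -c "
from h import *
shot('wrist','w14')"
```

```text
shift [ 0.06   0.069 -0.832] norm 0.84 turn [-0.005 -0.03  -0.047] clk 16.2 open 0.0637 F [-0.04 -0.25 -0.26] pos [ 0.6089 -0.0176  0.0524] j [-0.07  0.46  1.97  0.    0.72  0.11]
```

View pics/w14.png

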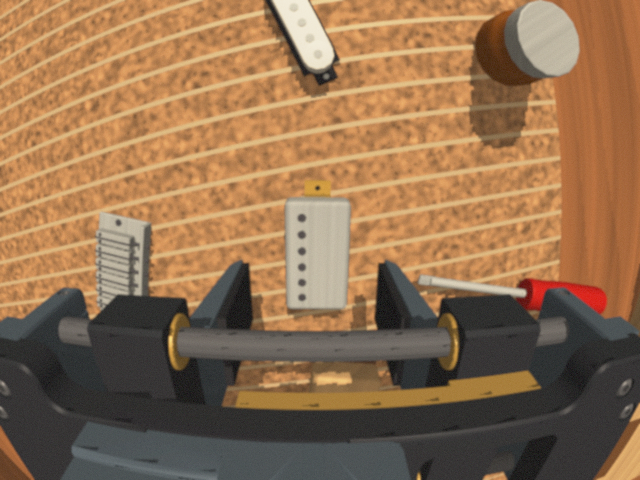

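```bash
python3 -c "
from q import *
c=load('w14')
quad(c,[(285,198),(351,199),(348,310),(287,311)],.027)
"
```

```text
ctr [ 0.6149 -0.0129] edges [0.0712 0.037  0.0699 0.038 ] yaw -10.4
```

Emit:
jog_arm --moves '[{"x": 0.06,"y": 0.07,"z": -0.1,"ax": 0,"ay": -0.03,"az": -0.05,"hand": 0.7},{"x": 0,"y": 0,"z": -0.4,"ax": 0,"ay": 0,"az": 0,"hand": 0.7},{"x": 0,"y": 0,"z": -0.2,"ax": 0,"ay": 0,"az": 0,"hand": 0.7},{"x": 0,"y": 0,"z": 0,"ax": 0,"ay": 0,"az": 0,"hand": 0.7}]'

```text
clock: 16.75
ee_pos: [0.6149, -0.0132, 0.012]
tool_rot: [-1.565, 0.145, -0.153]
wrist_force: [0.2, 0.5, -0.3]
opening: 0.0643
```

```bash
python3 go.py .6125 -.0135 .0025 -10.8
```

```text
shift [-0.04  -0.006 -0.158] norm 0.16 turn [-0.003  0.04   0.011] clk 16.75 open 0.0643 F [ 0.24  0.54 -0.28] pos [ 0.6149 -0.0132  0.012 ] j [-0.06  0.53  1.96  0.    0.65  0.13]
```

Emit:
jog_arm --moves '[{"x": -0.02,"y": 0.01,"z": -0.13,"ax": 0,"ay": 0.04,"az": 0.03,"hand": 0.7},{"x": 0,"y": 0,"z": 0,"ax": 0,"ay": 0,"az": 0,"hand": 0.5},{"x": 0,"y": 0,"z": 0,"ax": 0,"ay": 0,"az": 0,"hand": 0.35},{"x": 0,"y": 0,"z": 0,"ax": 0,"ay": 0,"az": 0,"hand": 0.3},{"x": 0,"y": 0,"z": 0,"ax": 0,"ay": 0,"az": 0,"hand": 0.3}]' --squeeze 15

```text
clock: 17.38
ee_pos: [0.6147, -0.0125, 0.0054]
tool_rot: [-1.565, 0.145, -0.147]
wrist_force: [0.5, 0.5, -0.9]
opening: 0.0379
```

```bash
python3 go.py .6125 -.0135 .0025 -10.8; python3 -c "
from h import *
shot('wrist','w15')"
```

```text
shift [-0.036 -0.017 -0.048] norm 0.06 turn [-0.002  0.015 -0.02 ] clk 17.38 open 0.0379 F [ 0.5  0.5 -0.9] pos [ 0.6147 -0.0125  0.0054] j [-0.06  0.54  1.96  0.    0.64  0.13]
```

View pics/w15.png

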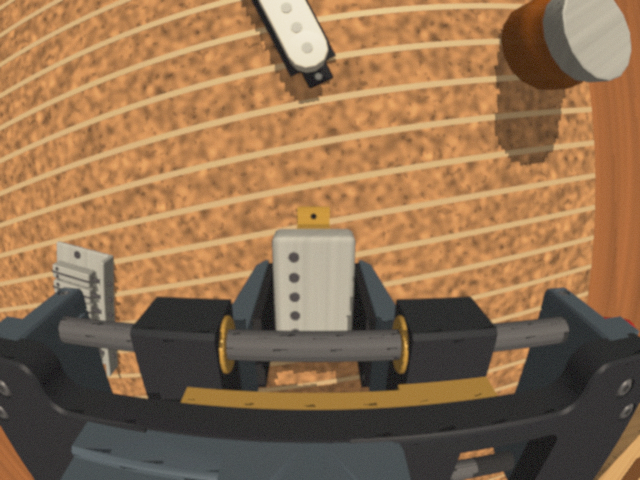

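```bash
python3 -c "
from q import *
c=load('w15');y=np.array([np.sin(np.radians(10.6)),np.cos(np.radians(10.6))])
print(pt(c,314,230,.027,True)[:2]-.0345*y, pt(c,313,207,.005,True)[:2]-.043*y)"
```

```text
[ 0.61766348 -0.01106061] [ 0.61667363 -0.01406659]
```

Emit:
jog_arm --moves '[{"x": 0,"y": 0,"z": 0.2,"ax": 0,"ay": 0,"az": 0,"hand": 0.3},{"x": 0,"y": 0,"z": 0.6,"ax": 0,"ay": 0,"az": 0,"hand": 0.3},{"x": 0,"y": 0,"z": 0.8,"ax": 0,"ay": 0,"az": 0,"hand": 0.3},{"x": 0,"y": 0,"z": 0.3,"ax": 0,"ay": 0,"az": 0,"hand": 0.3}]' --squeeze 20

```text
clock: 17.92
ee_pos: [0.6134, -0.0124, 0.1232]
tool_rot: [-1.565, 0.146, -0.146]
wrist_force: [0.7, 1.0, -1.6]
opening: 0.0376
```

```bash
python3 go.py .411 -.3353 .12 -3.7; python3 -c "
from h import *
shot('wrist','w16')"
```

```text
shift [-3.373 -5.381 -0.054] norm 6.35 turn [-0.003 -0.004  1.012] clk 17.93 open 0.0376 F [ 0.66  1.02 -1.58] pos [ 0.6134 -0.0124  0.1232] j [-0.06  0.36  1.95  0.    0.84  0.13]
```

View pics/w16.png

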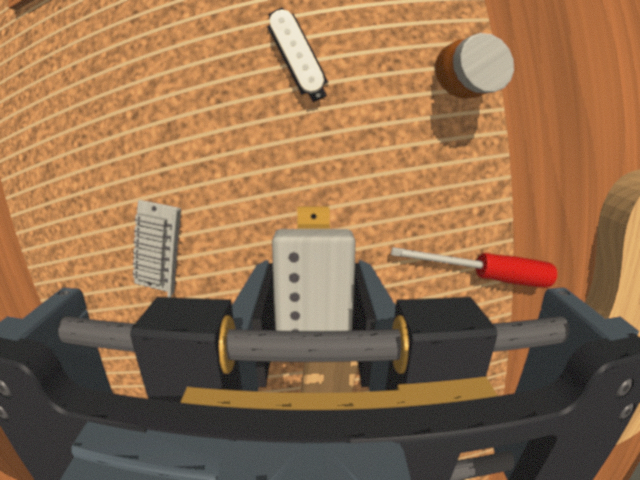

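Emit:
jog_arm --moves '[{"x": -0.5,"y": -0.8,"z": 0,"ax": 0,"ay": 0,"az": 0.15,"hand": 0.3},{"x": -0.5,"y": -0.8,"z": 0,"ax": 0,"ay": 0,"az": 0.15,"hand": 0.3},{"x": -0.5,"y": -0.8,"z": 0,"ax": 0,"ay": 0,"az": 0.15,"hand": 0.3},{"x": -0.5,"y": -0.8,"z": 0,"ax": 0,"ay": 0,"az": 0.15,"hand": 0.3},{"x": -0.5,"y": -0.8,"z": 0,"ax": 0,"ay": 0,"az": 0.15,"hand": 0.3}]'

```text
clock: 18.6
ee_pos: [0.4592, -0.2553, 0.1215]
tool_rot: [-1.568, 0.069, -0.068]
wrist_force: [0.6, -0.7, -1.6]
opening: 0.0378
```

```bash
python3 go.py .4097 -.3353 .10 -3.6
```

```text
shift [-0.824 -1.333 -0.359] norm 1.61 turn [-0.013 -0.004  0.205] clk 18.6 open 0.0378 F [ 0.6  -0.7  -1.59] pos [ 0.4592 -0.2553  0.1215] j [-0.55  0.23  2.12  0.    0.79 -0.47]
```

Emit:
jog_arm --moves '[{"x": -0.4,"y": -0.6,"z": -0.1,"ax": 0,"ay": 0,"az": 0.1,"hand": 0.3},{"x": -0.15,"y": -0.3,"z": -0.1,"ax": 0,"ay": 0,"az": 0.05,"hand": 0.3},{"x": 0,"y": 0,"z": 0,"ax": 0,"ay": 0,"az": 0,"hand": 0.3},{"x": 0,"y": 0,"z": 0,"ax": 0,"ay": 0,"az": 0,"hand": 0.3}]'

```text
clock: 19.1
ee_pos: [0.4214, -0.3118, 0.1063]
tool_rot: [-1.566, 0.061, -0.055]
wrist_force: [1.2, 0.3, -0.7]
opening: 0.0379
```

```bash
python3 go.py .4097 -.3353 .06 -3.6
```

```text
shift [-0.195 -0.391 -0.771] norm 0.89 turn [-0.034 -0.032  0.089] clk 19.1 open 0.0379 F [ 1.17  0.28 -0.7 ] pos [ 0.4214 -0.3118  0.1063] j [-0.68  0.26  2.13  0.    0.76 -0.61]
```

Emit:
jog_arm --moves '[{"x": -0.22,"y": -0.4,"z": -0.3,"ax": -0.03,"ay": -0.03,"az": 0.09,"hand": 0.3},{"x": 0,"y": 0,"z": -0.4,"ax": 0,"ay": 0,"az": 0,"hand": 0.3},{"x": 0,"y": 0,"z": 0,"ax": 0,"ay": 0,"az": 0,"hand": 0.3},{"x": 0,"y": 0,"z": 0,"ax": 0,"ay": 0,"az": 0,"hand": 0.3}]'

```text
clock: 19.6
ee_pos: [0.4103, -0.3339, 0.0643]
tool_rot: [-1.57, 0.045, -0.046]
wrist_force: [-0.4, -0.4, -0.9]
opening: 0.0379
```

```bash
python3 go.py .4097 -.3353 .0214 -3.6; python3 -c "
from h import *
shot('wrist','w17')"
```

```text
shift [-0.01  -0.023 -0.715] norm 0.71 turn [ 0.001  0.006 -0.037] clk 19.6 open 0.0379 F [-0.41 -0.42 -0.94] pos [ 0.4103 -0.3339  0.0643] j [-0.73  0.34  2.13  0.    0.68 -0.67]
```

View pics/w17.png

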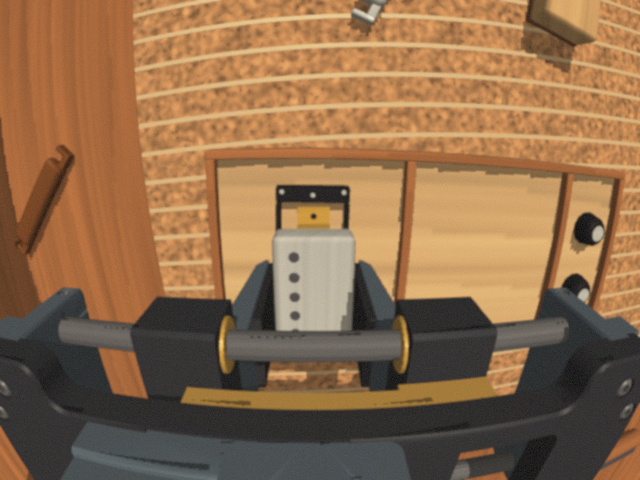

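```bash
python3 -c "
from h import *
c=load('w17');y=np.array([np.sin(np.radians(3.6)),np.cos(np.radians(3.6))])
print(pt(c,313,185,.019,True)[:2]-.0455*y)
for zz in (.0155,):
  z0=.0643-.0024
  print(pt(c,313,207,z0+.0015,True)[:2]-.043*y, pt(c,314,230,z0+.024,True)[:2]-.0345*y)"
```

```text
[ 0.41222263 -0.33446251]
[ 0.4121777  -0.33560114] [ 0.41285286 -0.33236504]
```

Emit:
jog_arm --moves '[{"x": -0.01,"y": -0.02,"z": -0.25,"ax": 0,"ay": 0,"az": -0.03,"hand": 0.3},{"x": 0,"y": 0,"z": -0.15,"ax": 0,"ay": 0,"az": 0,"hand": 0.3},{"x": 0,"y": 0,"z": 0,"ax": 0,"ay": 0,"az": 0,"hand": 0.3}]'

```text
clock: 20.02
ee_pos: [0.4103, -0.3351, 0.0396]
tool_rot: [-1.571, 0.047, -0.05]
wrist_force: [-0.5, 0.2, -1.0]
opening: 0.0379
```

```bash
python3 go.py .4097 -.3353 .0214 -3.6
```

```text
shift [-0.01  -0.004 -0.304] norm 0.3 turn [ 0.009  0.015 -0.011] clk 20.02 open 0.0379 F [-0.48  0.16 -0.99] pos [ 0.4103 -0.3351  0.0396] j [-0.73  0.38  2.13  0.    0.63 -0.67]
```

Emit:
jog_arm --moves '[{"x": 0,"y": 0,"z": -0.15,"ax": 0.01,"ay": 0.01,"az": 0,"hand": 0.3},{"x": 0,"y": 0,"z": -0.06,"ax": 0,"ay": 0,"az": 0,"hand": 0.3},{"x": 0,"y": 0,"z": 0,"ax": 0,"ay": 0,"az": 0,"hand": 0.3}]'

```text
clock: 20.4
ee_pos: [0.4103, -0.3352, 0.0261]
tool_rot: [-1.57, 0.048, -0.049]
wrist_force: [-0.4, 0.4, -0.7]
opening: 0.0379
```

```bash
python3 go.py .4097 -.3347 .0214 -3.6; python3 -c "
from h import *
shot('wrist','w18')"
```

```text
shift [-0.01   0.008 -0.079] norm 0.08 turn [-0.002  0.004 -0.01 ] clk 20.4 open 0.0379 F [-0.38  0.44 -0.74] pos [ 0.4103 -0.3352  0.0261] j [-0.73  0.41  2.13  0.    0.6  -0.67]
```

View pics/w18.png

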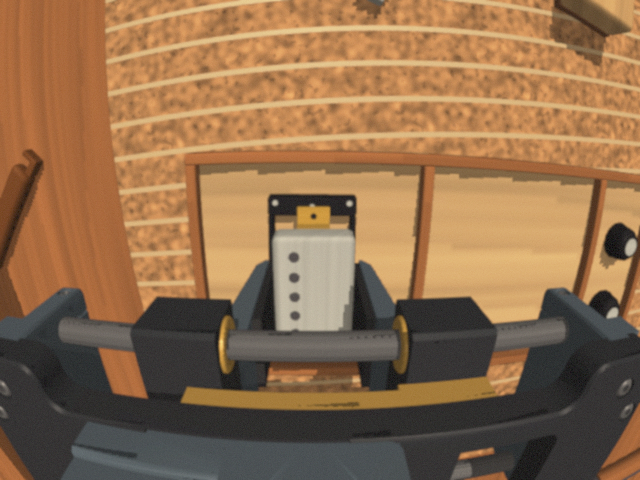

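```bash
python3 -c "
from q import *
c=load('w18');a=c['pixels']
cv2.imwrite('pics/w18c.png',cv2.resize(a[180:345,250:380],None,fx=4,fy=4,interpolation=cv2.INTER_CUBIC))
y=np.array([np.sin(np.radians(3.6)),np.cos(np.radians(3.6))])
print(pt(c,313,195,.019,True)[:2]-.0455*y)
z0=.0261-.0024
print(z0,pt(c,313,207,z0+.0015,True)[:2]-.043*y, pt(c,314,230,z0+.024,True)[:2]-.0345*y)"
```

```text
[ 0.41248526 -0.3345422 ]
0.023700000000000002 [ 0.41235044 -0.33688156] [ 0.41301157 -0.33365992]
```

View pics/w18c.png

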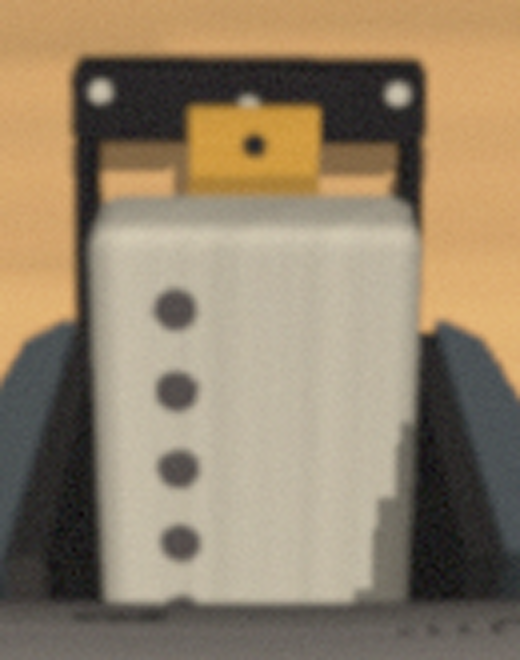

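Emit:
jog_arm --moves '[{"x": 0,"y": 0.02,"z": -0.05,"ax": 0,"ay": 0,"az": 0,"hand": 0.3},{"x": 0,"y": 0,"z": 0,"ax": 0,"ay": 0,"az": 0,"hand": 0.3}]'

```text
clock: 20.7
ee_pos: [0.4105, -0.334, 0.0234]
tool_rot: [-1.57, 0.048, -0.049]
wrist_force: [-0.1, 0.6, -1.6]
opening: 0.0381
```

Emit:
jog_arm --moves '[{"x": 0,"y": 0,"z": -0.015,"ax": 0,"ay": 0,"az": 0,"hand": 0.3}]'

```text
clock: 20.82
ee_pos: [0.4106, -0.3341, 0.0226]
tool_rot: [-1.571, 0.048, -0.049]
wrist_force: [0.1, -0.2, -1.3]
opening: 0.0382
```

Emit:
jog_arm --moves '[{"x": 0,"y": 0,"z": -0.015,"ax": 0,"ay": 0,"az": 0,"hand": 0.3}]'

```text
clock: 20.95
ee_pos: [0.4106, -0.3341, 0.0217]
tool_rot: [-1.571, 0.047, -0.049]
wrist_force: [-0.4, 0.9, -0.4]
opening: 0.0377
```

Emit:
jog_arm --moves '[{"x": 0,"y": 0,"z": -0.012,"ax": 0,"ay": 0,"az": 0,"hand": 0.3}]'

```text
clock: 21.08
ee_pos: [0.4107, -0.3342, 0.0211]
tool_rot: [-1.571, 0.047, -0.049]
wrist_force: [-4.0, 3.1, 15.3]
opening: 0.0382
```

Contact at 15 N. Releasing.

Emit:
jog_arm --moves '[{"x": 0,"y": 0,"z": 0.004,"ax": 0,"ay": 0,"az": 0,"hand": 0.42},{"x": 0,"y": 0,"z": 0,"ax": 0,"ay": 0,"az": 0,"hand": 0.55},{"x": 0,"y": 0,"z": 0,"ax": 0,"ay": 0,"az": 0,"hand": 0.6},{"x": 0,"y": 0,"z": 0,"ax": 0,"ay": 0,"az": 0,"hand": 0.6}]'

```text
clock: 21.58
ee_pos: [0.4109, -0.3344, 0.0215]
tool_rot: [-1.571, 0.047, -0.05]
wrist_force: [-0.1, 0.3, 0.7]
opening: 0.0543
```

```bash
python3 go.py .4097 -.3347 .0214 -3.6; python3 -c "
from h import *
shot('wrist','w19')"
```

```text
shift [-0.019 -0.005 -0.001] norm 0.02 turn [ 0.007  0.014 -0.01 ] clk 21.57 open 0.0543 F [-0.07  0.29  0.74] pos [ 0.4109 -0.3344  0.0215] j [-0.73  0.42  2.13  0.    0.59 -0.67]
```

View pics/w19.png

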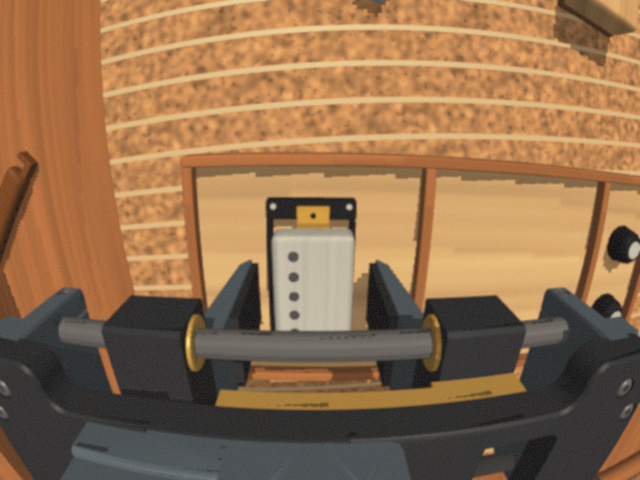

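Released; the humbucker stands with its foot centred on the ring's end. Lifting away, then a check.

Emit:
jog_arm --moves '[{"x": 0,"y": 0,"z": 0.5,"ax": 0,"ay": 0,"az": 0,"hand": 0.6},{"x": 0,"y": 0,"z": 0.9,"ax": 0,"ay": 0,"az": 0,"hand": 0.6},{"x": 0,"y": 0,"z": 0.1,"ax": 0,"ay": 0,"az": 0,"hand": 0.6}]'

```text
clock: 22.0
ee_pos: [0.4103, -0.3339, 0.1131]
tool_rot: [-1.57, 0.048, -0.049]
wrist_force: [0.0, 0.5, -0.5]
opening: 0.0547
```

```bash
python3 go.py .471 -.138 .08 -27.5; python3 -c "
from h import *
a=shot('wrist','w20')['pixels'][150:350,230:390];b=shot('top','t20')['pixels'][230:310,440:540]
cv2.imwrite('pics/w20c.png',np.hstack([cv2.resize(a,(400,500),interpolation=2),cv2.resize(b,(400,500)[::1] and (400,500),interpolation=2)]))"
```

```text
shift [ 1.012  3.265 -0.552] norm 3.46 turn [-4.000e-03  2.000e-03 -3.486e+00] clk 22.0 open 0.0547 F [ 0.03  0.5  -0.51] pos [ 0.4103 -0.3339  0.1131] j [-0.73  0.25  2.12  0.    0.77 -0.67]
```

View pics/w20c.png

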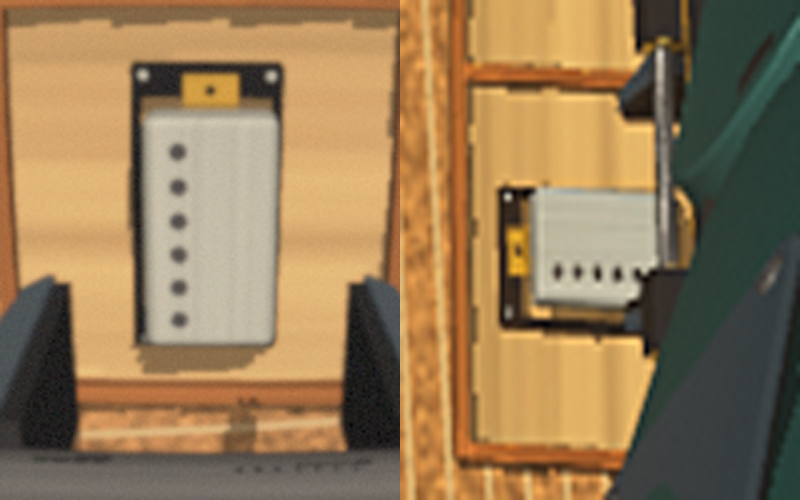

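Emit:
jog_arm --moves '[{"x": 0.24,"y": 0.75,"z": 0,"ax": 0,"ay": 0,"az": -0.8,"hand": 0.5},{"x": 0.24,"y": 0.75,"z": 0,"ax": 0,"ay": 0,"az": -0.8,"hand": 0.5},{"x": 0.24,"y": 0.75,"z": -0.1,"ax": 0,"ay": 0,"az": -0.8,"hand": 0.5},{"x": 0.2,"y": 0.7,"z": -0.2,"ax": 0,"ay": 0,"az": -0.8,"hand": 0.5},{"x": 0,"y": 0,"z": 0,"ax": 0,"ay": 0,"az": 0,"hand": 0.5}]'

```text
clock: 22.72
ee_pos: [0.4618, -0.1496, 0.0858]
tool_rot: [-1.535, 0.368, -0.353]
wrist_force: [-0.3, 0.2, -0.2]
opening: 0.0458
```

```bash
python3 go.py .471 -.138 .08 -27.5; python3 -c "
from h import *
shot('wrist','w21')"
```

```text
shift [ 0.153  0.193 -0.096] norm 0.26 turn [-0.063 -0.069 -0.164] clk 22.73 open 0.0458 F [-0.34  0.23 -0.22] pos [ 0.4618 -0.1496  0.0858] j [-0.36  0.24  2.2   0.01  0.71  0.09]
```

View pics/w21.png

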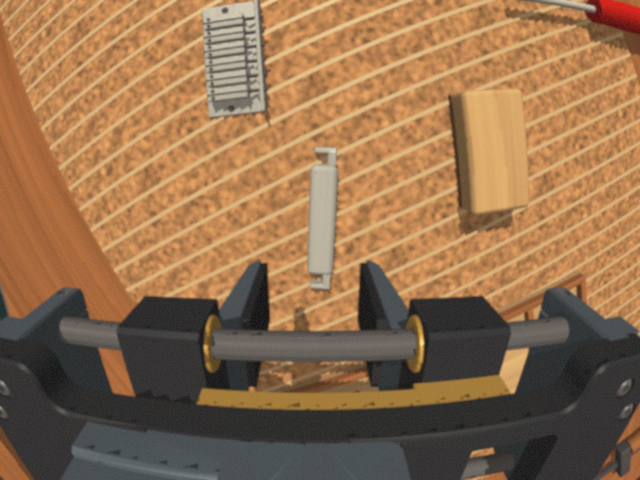

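```bash
python3 -c "
from q import *
c=load('w21')
quad(c,[(310,166),(337,166),(331,273),(307,273)],.014)
print(pt(c,326,148,.01,True),pt(c,319,290,.01,True))"
```

```text
ctr [ 0.4754 -0.1384] edges [0.0776 0.0182 0.0777 0.0175] yaw -28.3
[ 0.5006781 -0.0942427  0.01     ] [ 0.45017595 -0.18663685  0.01      ]
```

Emit:
jog_arm --moves '[{"x": 0.18,"y": 0.18,"z": -0.2,"ax": -0.05,"ay": -0.05,"az": -0.23,"hand": 0.5},{"x": 0,"y": 0,"z": -0.4,"ax": 0,"ay": 0,"az": 0,"hand": 0.5},{"x": 0,"y": 0,"z": -0.3,"ax": 0,"ay": 0,"az": 0,"hand": 0.5},{"x": 0,"y": 0,"z": 0,"ax": 0,"ay": 0,"az": 0,"hand": 0.5}]'

```text
clock: 23.28
ee_pos: [0.4716, -0.1425, 0.029]
tool_rot: [-1.536, 0.385, -0.378]
wrist_force: [-0.2, 0.4, 1.2]
opening: 0.0457
```

```bash
python3 go.py .473 -.1385 -.0015 -28; python3 -c "
from h import *
shot('wrist','w22')"
```

```text
shift [ 0.023  0.067 -0.509] norm 0.51 turn [-0.013 -0.03  -0.017] clk 23.27 open 0.0457 F [-0.19  0.35  1.18] pos [ 0.4716 -0.1425  0.029 ] j [-0.34  0.36  2.2   0.    0.59  0.15]
```

View pics/w22.png

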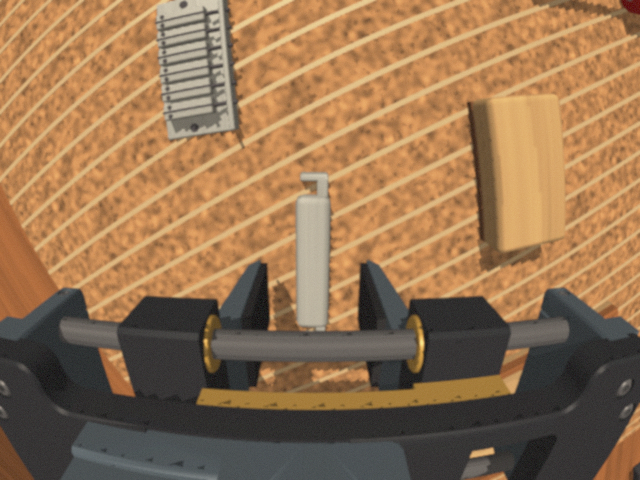

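Emit:
jog_arm --moves '[{"x": 0.02,"y": 0.065,"z": -0.25,"ax": -0.01,"ay": -0.03,"az": 0,"hand": 0.45},{"x": 0,"y": 0,"z": -0.15,"ax": 0,"ay": 0,"az": 0,"hand": 0.45},{"x": 0,"y": 0,"z": 0,"ax": 0,"ay": 0,"az": 0,"hand": 0.45}]'

```text
clock: 23.7
ee_pos: [0.4738, -0.1394, 0.0051]
tool_rot: [-1.537, 0.38, -0.384]
wrist_force: [0.1, 0.4, 0.8]
opening: 0.041
```

```bash
python3 go.py .473 -.1385 -.0015 -28
```

```text
shift [-0.014  0.014 -0.11 ] norm 0.11 turn [ 0.005  0.022 -0.014] clk 23.7 open 0.041 F [0.12 0.43 0.78] pos [ 0.4738 -0.1394  0.0051] j [-0.33  0.41  2.2   0.    0.53  0.15]
```

Emit:
jog_arm --moves '[{"x": -0.01,"y": 0.01,"z": -0.09,"ax": 0,"ay": 0.02,"az": 0,"hand": 0.4},{"x": 0,"y": 0,"z": 0,"ax": 0,"ay": 0,"az": 0,"hand": 0.2},{"x": 0,"y": 0,"z": 0,"ax": 0,"ay": 0,"az": 0,"hand": 0.1},{"x": 0,"y": 0,"z": 0,"ax": 0,"ay": 0,"az": 0,"hand": 0.1},{"x": 0,"y": 0,"z": 0,"ax": 0,"ay": 0,"az": 0,"hand": 0.1}]'

```text
clock: 24.32
ee_pos: [0.4736, -0.1388, -0.0001]
tool_rot: [-1.538, 0.381, -0.383]
wrist_force: [0.0, -0.3, -1.5]
opening: 0.0184
```

Emit:
jog_arm --moves '[{"x": 0,"y": 0,"z": 0.1,"ax": 0,"ay": 0,"az": 0,"hand": 0.1},{"x": 0,"y": 0,"z": 0.3,"ax": 0,"ay": 0,"az": 0,"hand": 0.1},{"x": 0,"y": 0,"z": 0.5,"ax": 0,"ay": 0,"az": 0,"hand": 0.1},{"x": 0,"y": 0,"z": 0.5,"ax": 0,"ay": 0,"az": 0,"hand": 0.1}]' --squeeze 30

```text
clock: 24.82
ee_pos: [0.472, -0.1383, 0.0855]
tool_rot: [-1.537, 0.384, -0.379]
wrist_force: [-0.2, 0.7, -0.7]
opening: 0.0184
```

```bash
python3 go.py .534 -.343 .08 -4;  python3 -c "
from h import *
shot('wrist','w23')"
```

```text
shift [ 1.034 -3.412 -0.091] norm 3.57 turn [ 2.000e-03 -2.400e-02  3.475e+00] clk 24.82 open 0.0184 F [-0.2   0.7  -0.68] pos [ 0.472  -0.1383  0.0855] j [-0.33  0.25  2.19 -0.    0.7   0.16]
```

View pics/w23.png

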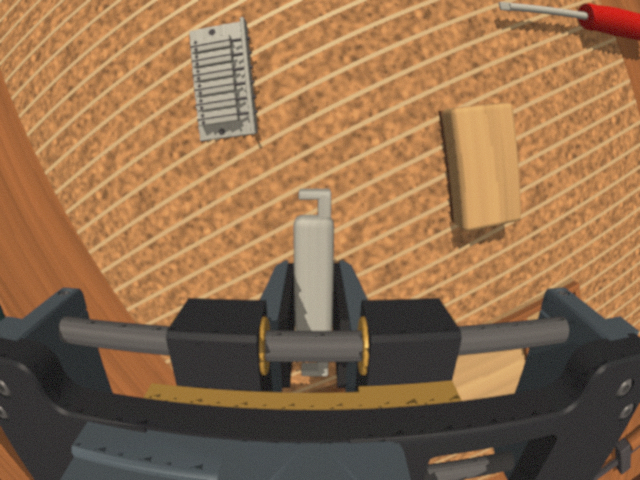

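Emit:
jog_arm --moves '[{"x": 0.24,"y": -0.8,"z": 0.15,"ax": 0,"ay": 0,"az": 0.8,"hand": 0.1},{"x": 0.24,"y": -0.8,"z": 0.1,"ax": 0,"ay": 0,"az": 0.8,"hand": 0.1},{"x": 0.24,"y": -0.8,"z": 0,"ax": 0,"ay": 0,"az": 0.8,"hand": 0.1},{"x": 0.24,"y": -0.75,"z": 0,"ax": 0,"ay": 0,"az": 0.8,"hand": 0.1},{"x": 0,"y": 0,"z": 0,"ax": 0,"ay": 0,"az": 0,"hand": 0.1}]'

```text
clock: 25.5
ee_pos: [0.5332, -0.3341, 0.1071]
tool_rot: [-1.572, 0.065, -0.074]
wrist_force: [0.8, 0.2, -1.6]
opening: 0.0186
```

```bash
python3 go.py .533 -.343 .08 -4
```

```text
shift [-0.004 -0.148 -0.452] norm 0.48 turn [0.02  0.046 0.156] clk 25.5 open 0.0186 F [ 0.79  0.21 -1.62] pos [ 0.5332 -0.3341  0.1071] j [-0.6   0.4   1.92  0.    0.81 -0.51]
```

Emit:
jog_arm --moves '[{"x": 0,"y": -0.14,"z": -0.3,"ax": 0.02,"ay": 0.04,"az": 0.15,"hand": 0.1},{"x": 0,"y": 0,"z": -0.4,"ax": 0,"ay": 0,"az": 0,"hand": 0.1},{"x": 0,"y": 0,"z": 0,"ax": 0,"ay": 0,"az": 0,"hand": 0.1},{"x": 0,"y": 0,"z": 0,"ax": 0,"ay": 0,"az": 0,"hand": 0.1}]'

```text
clock: 26.0
ee_pos: [0.5317, -0.3408, 0.0617]
tool_rot: [-1.568, 0.055, -0.052]
wrist_force: [0.5, 0.2, -0.7]
opening: 0.0187
```

```bash
python3 go.py .533 -.343 .006 -4;  python3 -c "
from h import *
shot('wrist','w24')"
```

```text
shift [ 0.022 -0.037 -0.929] norm 0.93 turn [-0.016 -0.018 -0.012] clk 26.0 open 0.0187 F [ 0.49  0.19 -0.73] pos [ 0.5317 -0.3408  0.0617] j [-0.61  0.47  1.92  0.    0.75 -0.54]
```

View pics/w24.png

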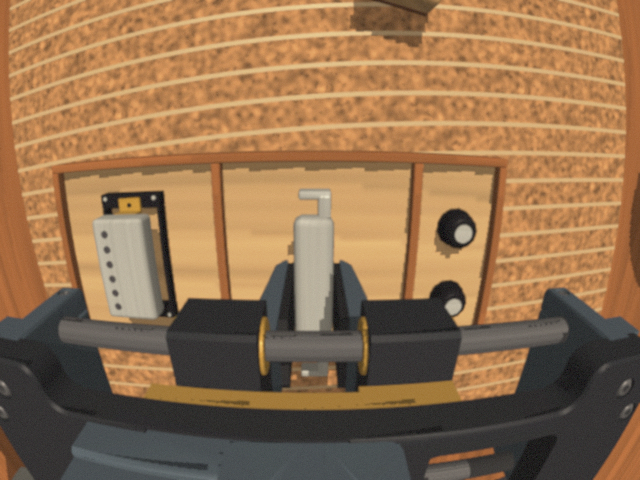

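Emit:
jog_arm --moves '[{"x": 0.02,"y": -0.03,"z": -0.3,"ax": -0.01,"ay": -0.02,"az": 0,"hand": 0.1},{"x": 0,"y": 0,"z": -0.35,"ax": 0,"ay": 0,"az": 0,"hand": 0.1},{"x": 0,"y": 0,"z": -0.1,"ax": 0,"ay": 0,"az": 0,"hand": 0.1},{"x": 0,"y": 0,"z": 0,"ax": 0,"ay": 0,"az": 0,"hand": 0.1}]'

```text
clock: 26.55
ee_pos: [0.5329, -0.3423, 0.0139]
tool_rot: [-1.57, 0.053, -0.054]
wrist_force: [0.3, -0.3, -0.5]
opening: 0.0183
```

```bash
python3 go.py .533 -.343 .006 -4;  python3 -c "
from h import *
shot('wrist','w25')"
```

```text
shift [ 0.002 -0.011 -0.131] norm 0.13 turn [-0.004  0.006 -0.015] clk 26.55 open 0.0183 F [ 0.3  -0.26 -0.49] pos [ 0.5329 -0.3423  0.0139] j [-0.61  0.55  1.92  0.    0.67 -0.54]
```

View pics/w25.png

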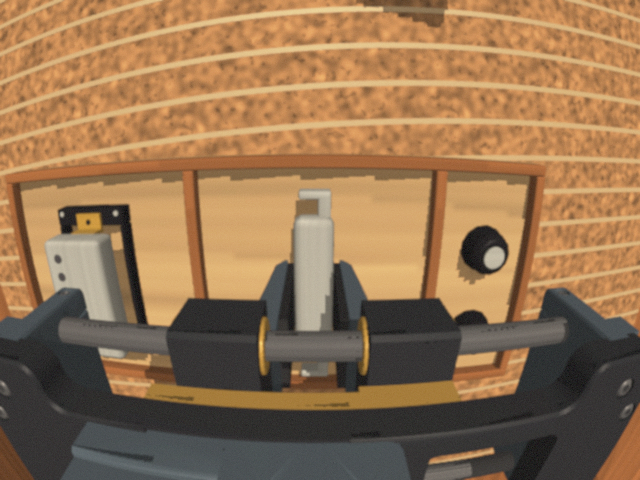

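```bash
python3 -c "
from q import *
c=load('w25');z=.0139+.003
print('lug',pt(c,315,190,z+.009,True),'wall in',pt(c,315,168,.017,True),'near lug',pt(c,314,375,z+.009,True),'near wall outer',pt(c,312,389,.017,True))"
```

```text
lug [ 0.53954583 -0.29037488  0.0259    ] wall in [ 0.54018504 -0.28139103  0.017     ] near lug [ 0.53226569 -0.39346462  0.0259    ] near wall outer [ 0.52987354 -0.41164853  0.017     ]
```

Emit:
jog_arm --moves '[{"x": 0,"y": 0,"z": -0.09,"ax": 0,"ay": 0,"az": 0,"hand": 0.1},{"x": 0,"y": 0,"z": 0,"ax": 0,"ay": 0,"az": 0,"hand": 0.1}]'

```text
clock: 26.85
ee_pos: [0.5334, -0.3427, 0.009]
tool_rot: [-1.57, 0.052, -0.055]
wrist_force: [0.4, 0.2, -1.4]
opening: 0.0183
```

Emit:
jog_arm --moves '[{"x": 0,"y": 0,"z": -0.02,"ax": 0,"ay": 0,"az": 0,"hand": 0.1}]'

```text
clock: 26.98
ee_pos: [0.5336, -0.3428, 0.0081]
tool_rot: [-1.571, 0.052, -0.055]
wrist_force: [-1.0, -0.4, -0.3]
opening: 0.0186
```

Emit:
jog_arm --moves '[{"x": 0,"y": 0,"z": -0.015,"ax": 0,"ay": 0,"az": 0,"hand": 0.1}]'

```text
clock: 27.1
ee_pos: [0.5336, -0.3428, 0.0073]
tool_rot: [-1.571, 0.051, -0.055]
wrist_force: [-0.2, 0.3, -1.3]
opening: 0.0189
```

Emit:
jog_arm --moves '[{"x": 0,"y": 0,"z": -0.015,"ax": 0,"ay": 0,"az": 0,"hand": 0.1}]'

```text
clock: 27.22
ee_pos: [0.5337, -0.3429, 0.0065]
tool_rot: [-1.571, 0.051, -0.055]
wrist_force: [0.1, 0.1, -0.6]
opening: 0.0185
```

Emit:
jog_arm --moves '[{"x": 0,"y": 0,"z": -0.012,"ax": 0,"ay": 0,"az": 0,"hand": 0.1}]'

```text
clock: 27.35
ee_pos: [0.5337, -0.3429, 0.0058]
tool_rot: [-1.571, 0.051, -0.055]
wrist_force: [-0.2, -0.3, -1.4]
opening: 0.0184
```

Emit:
jog_arm --moves '[{"x": 0,"y": 0,"z": -0.012,"ax": 0,"ay": 0,"az": 0,"hand": 0.1}]'

```text
clock: 27.48
ee_pos: [0.5338, -0.343, 0.0057]
tool_rot: [-1.571, 0.052, -0.055]
wrist_force: [-6.1, 3.6, 20.4]
opening: 0.0185
```

Emit:
jog_arm --moves '[{"x": 0,"y": 0,"z": 0,"ax": 0,"ay": 0,"az": 0,"hand": 0.1}]'

```text
clock: 27.6
ee_pos: [0.5338, -0.343, 0.0059]
tool_rot: [-1.571, 0.051, -0.055]
wrist_force: [0.1, -0.2, -0.3]
opening: 0.0186
```

On the floor. Opening and lifting.

Emit:
jog_arm --moves '[{"x": 0,"y": 0,"z": 0,"ax": 0,"ay": 0,"az": 0,"hand": 0.3},{"x": 0,"y": 0,"z": 0,"ax": 0,"ay": 0,"az": 0,"hand": 0.4},{"x": 0,"y": 0,"z": 0,"ax": 0,"ay": 0,"az": 0,"hand": 0.4},{"x": 0,"y": 0,"z": 0.5,"ax": 0,"ay": 0,"az": 0,"hand": 0.4},{"x": 0,"y": 0,"z": 0.9,"ax": 0,"ay": 0,"az": 0,"hand": 0.4}]'

```text
clock: 28.22
ee_pos: [0.5316, -0.3415, 0.0877]
tool_rot: [-1.567, 0.056, -0.051]
wrist_force: [1.1, -0.4, -0.0]
opening: 0.0364
```

```bash
python3 go.py .47 -.008 .10 -23.5;  python3 -c "
from h import *
shot('wrist','w26')"
```

```text
shift [-1.026  5.558  0.206] norm 5.66 turn [-0.03  -0.021 -2.851] clk 28.23 open 0.0364 F [ 1.14 -0.42 -0.04] pos [ 0.5316 -0.3415  0.0877] j [-0.61  0.43  1.92  0.    0.8  -0.54]
```

View pics/w26.png

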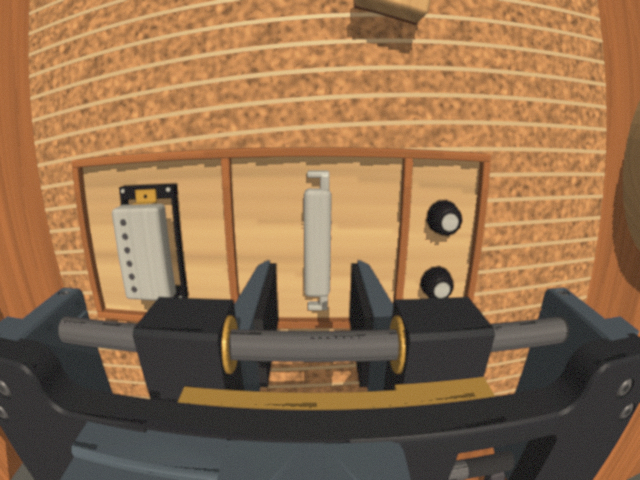

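Emit:
jog_arm --moves '[{"x": -0.18,"y": 0.9,"z": 0.1,"ax": 0,"ay": 0,"az": -0.47,"hand": 0.6},{"x": -0.18,"y": 0.9,"z": 0.1,"ax": 0,"ay": 0,"az": -0.47,"hand": 0.7},{"x": -0.18,"y": 0.9,"z": 0,"ax": 0,"ay": 0,"az": -0.47,"hand": 0.7},{"x": -0.18,"y": 0.9,"z": 0,"ax": 0,"ay": 0,"az": -0.47,"hand": 0.7},{"x": -0.18,"y": 0.9,"z": 0,"ax": 0,"ay": 0,"az": -0.47,"hand": 0.7}]' --squeeze 20

```text
clock: 28.9
ee_pos: [0.4815, -0.0706, 0.1106]
tool_rot: [-1.558, 0.276, -0.295]
wrist_force: [1.0, 0.8, 0.0]
opening: 0.0638
```

```bash
python3 go.py .47 -.008 .08 -23.5
```

```text
shift [-0.191  1.044 -0.511] norm 1.18 turn [ 0.068  0.085 -0.388] clk 28.9 open 0.0638 F [0.98 0.75 0.  ] pos [ 0.4815 -0.0706  0.1106] j [-0.19  0.19  2.21 -0.01  0.73  0.18]
```

Emit:
jog_arm --moves '[{"x": -0.15,"y": 0.6,"z": -0.2,"ax": 0.06,"ay": 0.08,"az": -0.2,"hand": 0.7},{"x": 0,"y": 0.15,"z": -0.1,"ax": 0,"ay": 0,"az": -0.15,"hand": 0.7},{"x": 0,"y": 0,"z": 0,"ax": 0,"ay": 0,"az": 0,"hand": 0.7},{"x": 0,"y": 0,"z": 0,"ax": 0,"ay": 0,"az": 0,"hand": 0.7}]'

```text
clock: 29.4
ee_pos: [0.4716, -0.0217, 0.0927]
tool_rot: [-1.548, 0.315, -0.318]
wrist_force: [-0.2, 0.4, -0.6]
opening: 0.064
```

```bash
python3 go.py .47 -.008 .08 -23.5;  python3 -c "
from h import *
shot('wrist','w27')"
```

```text
shift [-0.026  0.228 -0.212] norm 0.31 turn [ 0.007  0.016 -0.06 ] clk 29.4 open 0.064 F [-0.17  0.38 -0.6 ] pos [ 0.4716 -0.0217  0.0927] j [-0.09  0.21  2.23 -0.    0.7   0.31]
```

View pics/w27.png

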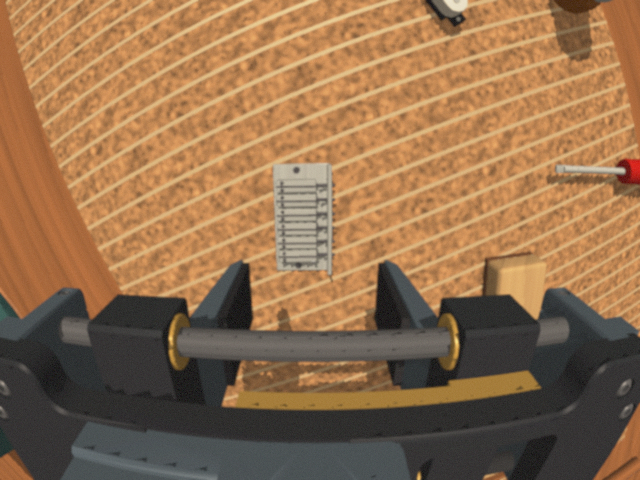

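```bash
python3 -c "
from q import *
c=load('w27')
quad(c,[(274,164),(331,164),(331,269),(278,270)],.008)"
```

```text
ctr [ 0.4731 -0.0066] edges [0.0808 0.0404 0.0798 0.0406] yaw -22.4
```

Emit:
jog_arm --moves '[{"x": 0.02,"y": 0.23,"z": -0.1,"ax": 0,"ay": 0.01,"az": 0.07,"hand": 0.7},{"x": 0,"y": 0,"z": -0.5,"ax": 0,"ay": 0,"az": 0,"hand": 0.7},{"x": 0,"y": 0,"z": -0.4,"ax": 0,"ay": 0,"az": 0,"hand": 0.7},{"x": 0,"y": 0,"z": 0,"ax": 0,"ay": 0,"az": 0,"hand": 0.7}]'

```text
clock: 29.95
ee_pos: [0.4741, -0.0072, 0.0313]
tool_rot: [-1.549, 0.308, -0.313]
wrist_force: [0.2, -0.6, -0.3]
opening: 0.0637
```

```bash
python3 go.py .473 -.0075 .001 -22.5;  python3 -c "
from h import *
shot('wrist','w28')"
```

```text
shift [-0.018 -0.005 -0.506] norm 0.51 turn [0.007 0.024 0.025] clk 29.95 open 0.0637 F [ 0.25 -0.6  -0.33] pos [ 0.4741 -0.0072  0.0313] j [-0.06  0.34  2.24 -0.    0.57  0.33]
```

View pics/w28.png

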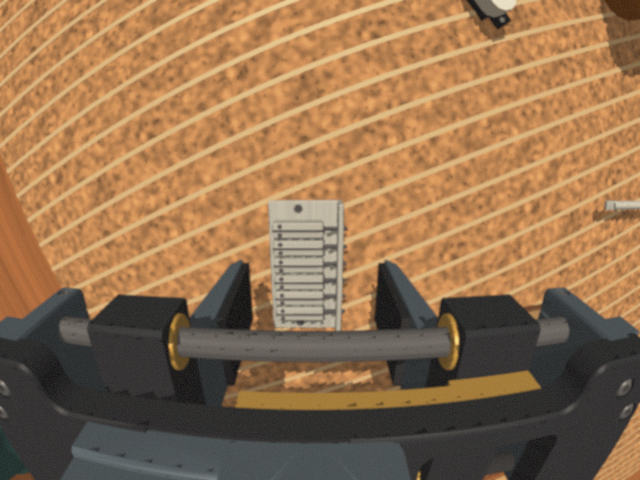

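Emit:
jog_arm --moves '[{"x": -0.02,"y": 0,"z": -0.25,"ax": 0,"ay": 0.02,"az": 0.02,"hand": 0.65},{"x": 0,"y": 0,"z": -0.18,"ax": 0,"ay": 0,"az": 0,"hand": 0.65},{"x": 0,"y": 0,"z": 0,"ax": 0,"ay": 0,"az": 0,"hand": 0.65}]'

```text
clock: 30.38
ee_pos: [0.4746, -0.0072, 0.0062]
tool_rot: [-1.549, 0.305, -0.312]
wrist_force: [-0.3, 0.8, -0.1]
opening: 0.0591
```

```bash
python3 go.py .473 -.0075 .001 -22.5
```

```text
shift [-0.026 -0.005 -0.086] norm 0.09 turn [0.009 0.033 0.003] clk 30.38 open 0.0591 F [-0.3   0.83 -0.11] pos [ 0.4746 -0.0072  0.0062] j [-0.06  0.39  2.23 -0.    0.51  0.33]
```

Emit:
jog_arm --moves '[{"x": -0.02,"y": 0,"z": -0.08,"ax": 0,"ay": 0.03,"az": 0,"hand": 0.6},{"x": 0,"y": 0,"z": 0,"ax": 0,"ay": 0,"az": 0,"hand": 0.45},{"x": 0,"y": 0,"z": 0,"ax": 0,"ay": 0,"az": 0,"hand": 0.33},{"x": 0,"y": 0,"z": 0,"ax": 0,"ay": 0,"az": 0,"hand": 0.3},{"x": 0,"y": 0,"z": 0,"ax": 0,"ay": 0,"az": 0,"hand": 0.3}]'

```text
clock: 31.0
ee_pos: [0.4736, -0.0073, 0.0017]
tool_rot: [-1.55, 0.308, -0.309]
wrist_force: [0.1, 0.1, -2.2]
opening: 0.0387
```

```bash
python3 go.py .473 -.0075 .001 -22.5; python3 -c "
from h import *
shot('wrist','w29')"
```

```text
shift [-0.01  -0.004 -0.011] norm 0.02 turn [0.009 0.007 0.005] clk 31.0 open 0.0387 F [ 0.11  0.06 -2.25] pos [ 0.4736 -0.0073  0.0017] j [-0.06  0.4   2.23 -0.    0.51  0.33]
```

View pics/w29.png

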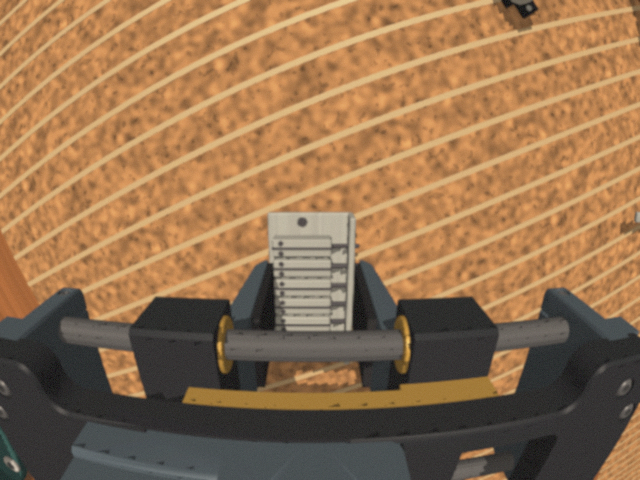

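Emit:
jog_arm --moves '[{"x": 0,"y": 0,"z": 0.1,"ax": 0,"ay": 0,"az": 0,"hand": 0.3},{"x": 0,"y": 0,"z": 0.3,"ax": 0,"ay": 0,"az": 0,"hand": 0.3},{"x": 0,"y": 0,"z": 0.6,"ax": 0,"ay": 0,"az": 0,"hand": 0.3},{"x": 0,"y": 0,"z": 0.6,"ax": 0,"ay": 0,"az": 0,"hand": 0.3}]' --squeeze 30

```text
clock: 31.55
ee_pos: [0.4716, -0.0072, 0.0991]
tool_rot: [-1.55, 0.312, -0.306]
wrist_force: [-0.5, 0.2, -0.4]
opening: 0.0387
```

```bash
python3 go.py .552 .326 .11 -2.3; python3 -c "
from h import *
shot('wrist','w30')"
```

```text
shift [1.34  5.553 0.182] norm 5.71 turn [ 0.012 -0.032  2.943] clk 31.55 open 0.0387 F [-0.47  0.21 -0.38] pos [ 0.4716 -0.0072  0.0991] j [-0.06  0.2   2.23 -0.    0.72  0.33]
```

View pics/w30.png

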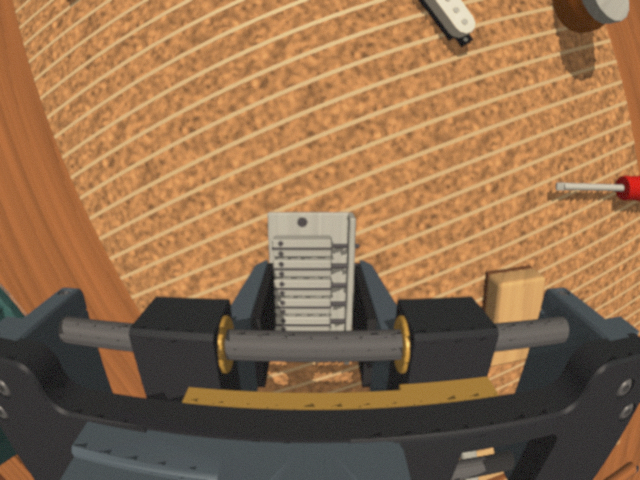

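Bridge held level. Carrying it to the neck-plate tray.

Emit:
jog_arm --moves '[{"x": 0.2,"y": 0.85,"z": 0.1,"ax": 0,"ay": 0,"az": 0.45,"hand": 0.3},{"x": 0.2,"y": 0.85,"z": 0.1,"ax": 0,"ay": 0,"az": 0.45,"hand": 0.3},{"x": 0.2,"y": 0.85,"z": 0,"ax": 0,"ay": 0,"az": 0.45,"hand": 0.3},{"x": 0.2,"y": 0.85,"z": 0,"ax": 0,"ay": 0,"az": 0.45,"hand": 0.3},{"x": 0.2,"y": 0.85,"z": 0,"ax": 0,"ay": 0,"az": 0.45,"hand": 0.3}]'

```text
clock: 32.22
ee_pos: [0.5358, 0.253, 0.1193]
tool_rot: [-1.568, 0.089, -0.1]
wrist_force: [0.5, -0.6, -0.9]
opening: 0.0387
```

```bash
python3 go.py .552 .326 .09 -2.3
```

```text
shift [ 0.271  1.216 -0.488] norm 1.34 turn [-0.009  0.057  0.671] clk 32.23 open 0.0387 F [ 0.47 -0.59 -0.89] pos [0.5358 0.253  0.1193] j [ 0.4   0.33  1.99 -0.    0.81  0.53]
```

Emit:
jog_arm --moves '[{"x": 0.15,"y": 0.6,"z": -0.15,"ax": 0,"ay": 0.05,"az": 0.4,"hand": 0.3},{"x": 0.08,"y": 0.25,"z": -0.1,"ax": 0,"ay": 0,"az": 0.2,"hand": 0.3},{"x": 0,"y": 0,"z": 0,"ax": 0,"ay": 0,"az": 0,"hand": 0.3},{"x": 0,"y": 0,"z": 0,"ax": 0,"ay": 0,"az": 0,"hand": 0.3}]'

```text
clock: 32.72
ee_pos: [0.5496, 0.3073, 0.1042]
tool_rot: [-1.57, 0.033, -0.035]
wrist_force: [1.1, -0.3, -1.9]
opening: 0.0385
```

```bash
python3 go.py .552 .326 .06 -2.3; python3 -c "
from h import *
shot('wrist','w31')"
```

```text
shift [ 0.04   0.312 -0.737] norm 0.8 turn [-0.008  0.01   0.029] clk 32.73 open 0.0385 F [ 1.13 -0.35 -1.86] pos [0.5496 0.3073 0.1042] j [0.47 0.4  1.92 0.   0.82 0.52]
```

View pics/w31.png

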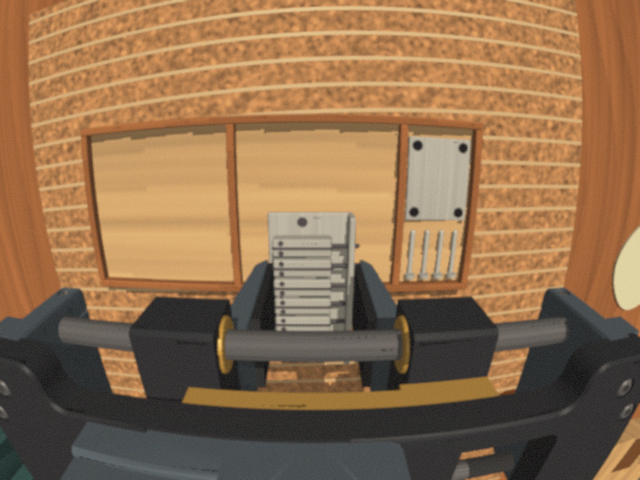

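```bash
python3 -c "
from h import *
c=load('w31')
for n,u,v in [('TL',82,130),('TR',482,127),('div',230,123),('div2',403,121),('BL',100,288),('BR',465,293)]: print(n,np.round(pt(c,u,v,.017,True),4))"
```

```text
TL [0.3694 0.404  0.017 ]
TR [0.6831 0.3873 0.017 ]
div [0.4961 0.3938 0.017 ]
div2 [0.62   0.3902 0.017 ]
BL [0.3598 0.2661 0.017 ]
BR [0.6777 0.2509 0.017 ]
```

Emit:
jog_arm --moves '[{"x": 0.08,"y": 0.31,"z": -0.2,"ax": 0,"ay": 0.01,"az": 0,"hand": 0.3},{"x": 0,"y": 0,"z": -0.5,"ax": 0,"ay": 0,"az": 0,"hand": 0.3},{"x": 0,"y": 0,"z": -0.3,"ax": 0,"ay": 0,"az": 0,"hand": 0.3},{"x": 0,"y": 0,"z": 0,"ax": 0,"ay": 0,"az": 0,"hand": 0.3}]'

```text
clock: 33.28
ee_pos: [0.5556, 0.3264, 0.0424]
tool_rot: [-1.569, 0.036, -0.038]
wrist_force: [-0.7, -0.4, -1.1]
opening: 0.0385
```

```bash
python3 go.py .554 .3255 .0077 -2.5; python3 -c "
from h import *
shot('wrist','w32')"
```

```text
shift [-0.027 -0.014 -0.578] norm 0.58 turn [-0.015  0.009  0.031] clk 33.27 open 0.0385 F [-0.67 -0.38 -1.08] pos [0.5556 0.3264 0.0424] j [0.49 0.52 1.9  0.   0.73 0.54]
```

View pics/w32.png

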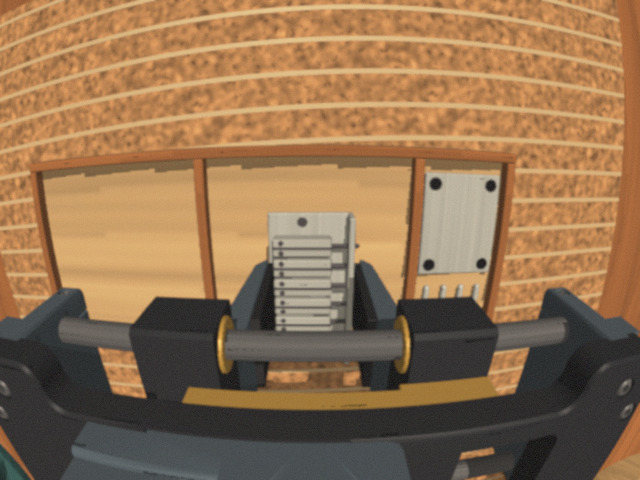

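Emit:
jog_arm --moves '[{"x": -0.01,"y": -0.01,"z": -0.25,"ax": 0,"ay": 0,"az": 0.03,"hand": 0.3},{"x": 0,"y": 0,"z": -0.2,"ax": 0,"ay": 0,"az": 0,"hand": 0.3},{"x": 0,"y": 0,"z": 0,"ax": 0,"ay": 0,"az": 0,"hand": 0.3}]'

```text
clock: 33.7
ee_pos: [0.5561, 0.3262, 0.0157]
tool_rot: [-1.567, 0.032, -0.037]
wrist_force: [0.3, -0.5, -1.0]
opening: 0.0387
```

```bash
python3 go.py .554 .3255 .0077 -2.5
```

```text
shift [-0.036 -0.012 -0.134] norm 0.14 turn [-0.026  0.03   0.001] clk 33.7 open 0.0387 F [ 0.28 -0.48 -1.01] pos [0.5561 0.3262 0.0157] j [0.49 0.56 1.9  0.   0.68 0.54]
```

Emit:
jog_arm --moves '[{"x": 0,"y": 0,"z": -0.09,"ax": -0.02,"ay": 0.03,"az": 0,"hand": 0.3},{"x": 0,"y": 0,"z": 0,"ax": 0,"ay": 0,"az": 0,"hand": 0.3}]'

```text
clock: 33.95
ee_pos: [0.5564, 0.3264, 0.0103]
tool_rot: [-1.57, 0.034, -0.035]
wrist_force: [-0.0, 0.5, -2.4]
opening: 0.0387
```

Emit:
jog_arm --moves '[{"x": 0,"y": 0,"z": -0.02,"ax": 0,"ay": 0,"az": 0,"hand": 0.3}]'

```text
clock: 34.08
ee_pos: [0.5566, 0.3265, 0.0093]
tool_rot: [-1.569, 0.034, -0.035]
wrist_force: [0.2, -0.1, -1.6]
opening: 0.0383
```

Emit:
jog_arm --moves '[{"x": 0,"y": 0,"z": -0.015,"ax": 0,"ay": 0,"az": 0,"hand": 0.3}]'

```text
clock: 34.2
ee_pos: [0.5567, 0.3266, 0.0086]
tool_rot: [-1.569, 0.034, -0.035]
wrist_force: [0.6, -0.2, -1.2]
opening: 0.0386
```

Emit:
jog_arm --moves '[{"x": 0,"y": 0,"z": -0.015,"ax": 0,"ay": 0,"az": 0,"hand": 0.3}]'

```text
clock: 34.33
ee_pos: [0.5568, 0.3266, 0.0078]
tool_rot: [-1.569, 0.034, -0.035]
wrist_force: [0.1, -0.1, -1.7]
opening: 0.0386
```

Emit:
jog_arm --moves '[{"x": 0,"y": 0,"z": -0.012,"ax": 0,"ay": 0,"az": 0,"hand": 0.3}]'

```text
clock: 34.45
ee_pos: [0.5568, 0.3267, 0.0074]
tool_rot: [-1.569, 0.034, -0.035]
wrist_force: [-4.0, -2.2, 13.6]
opening: 0.0386
```

Emit:
jog_arm --moves '[{"x": 0,"y": 0,"z": 0,"ax": 0,"ay": 0,"az": 0,"hand": 0.48},{"x": 0,"y": 0,"z": 0,"ax": 0,"ay": 0,"az": 0,"hand": 0.58},{"x": 0,"y": 0,"z": 0,"ax": 0,"ay": 0,"az": 0,"hand": 0.58},{"x": 0,"y": 0,"z": 0.5,"ax": 0,"ay": 0,"az": 0,"hand": 0.58},{"x": 0,"y": 0,"z": 0.9,"ax": 0,"ay": 0,"az": 0,"hand": 0.58}]'

```text
clock: 35.08
ee_pos: [0.5547, 0.3255, 0.0896]
tool_rot: [-1.572, 0.038, -0.031]
wrist_force: [1.1, -0.4, 1.2]
opening: 0.0532
```

```bash
python3 go.py .625 .127 .10 15; python3 -c "
from h import *
shot('wrist','w33')"
```

```text
shift [ 1.172 -3.308  0.173] norm 3.51 turn [ 0.02  -0.036  2.547] clk 35.08 open 0.0532 F [ 1.05 -0.38  1.18] pos [0.5547 0.3255 0.0896] j [0.49 0.45 1.89 0.   0.81 0.54]
```

View pics/w33.png

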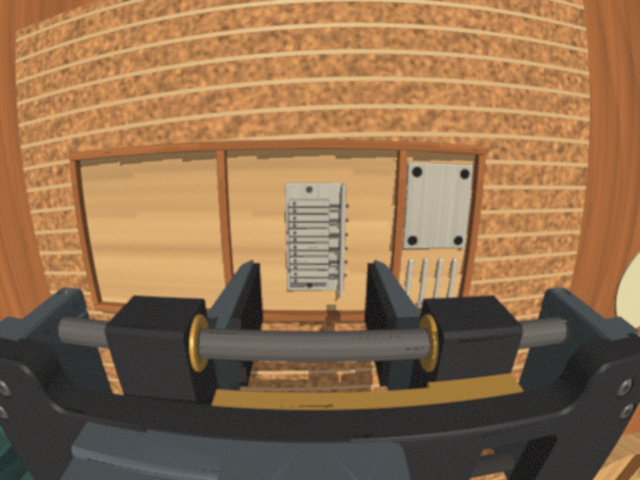

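The bridge lies flat in the far bay. Now the single-coil.

Emit:
jog_arm --moves '[{"x": 0.28,"y": -0.8,"z": 0.2,"ax": 0,"ay": 0,"az": 0.6,"hand": 0.5},{"x": 0.28,"y": -0.8,"z": 0.1,"ax": 0,"ay": 0,"az": 0.6,"hand": 0.5},{"x": 0.28,"y": -0.8,"z": 0,"ax": 0,"ay": 0,"az": 0.6,"hand": 0.5},{"x": 0.2,"y": -0.5,"z": 0,"ax": 0,"ay": 0,"az": 0.5,"hand": 0.5},{"x": 0,"y": 0,"z": 0,"ax": 0,"ay": 0,"az": 0,"hand": 0.5}]' --squeeze 20

```text
clock: 35.75
ee_pos: [0.6239, 0.1493, 0.1191]
tool_rot: [-1.557, -0.198, 0.183]
wrist_force: [0.1, 1.3, 0.4]
opening: 0.0455
```

```bash
python3 go.py .625 .127 .07 15; python3 -c "
from h import *
shot('wrist','w34')"
```

```text
shift [ 0.018 -0.372 -0.818] norm 0.9 turn [-0.052  0.071  0.16 ] clk 35.75 open 0.0455 F [0.11 1.26 0.38] pos [0.6239 0.1493 0.1191] j [ 0.2   0.4   1.9   0.01  0.84 -0.05]
```

View pics/w34.png

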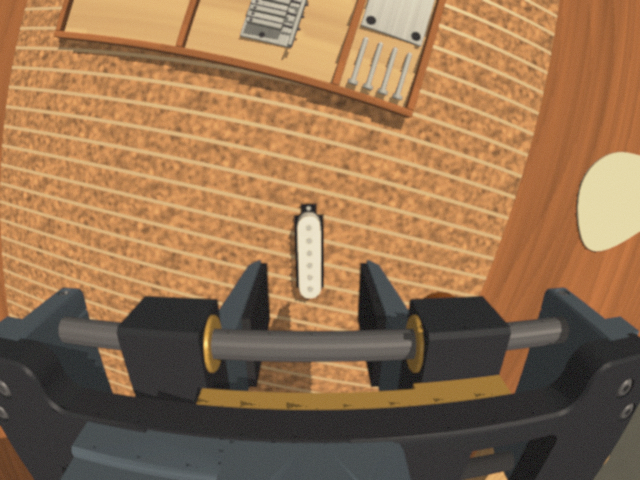

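```bash
python3 -c "
from q import *
c=load('w34')
quad(c,[(298,213),(321,213),(321,297),(300,297)],.021)
a=pt(c,308.5,229,.022,True);b=pt(c,310,290,.022,True);print(a,b,np.linalg.norm(a-b))"
```

```text
ctr [0.6295 0.1287] edges [0.0713 0.0176 0.0713 0.0174] yaw 14.4
[0.62280168 0.15096406 0.022     ] [0.63629565 0.10087329 0.022     ] 0.051876513056456915
```

Emit:
jog_arm --moves '[{"x": 0.05,"y": -0.355,"z": -0.3,"ax": -0.05,"ay": 0.07,"az": 0.1,"hand": 0.5},{"x": 0,"y": 0,"z": -0.5,"ax": 0,"ay": 0,"az": 0,"hand": 0.5},{"x": 0,"y": 0,"z": -0.3,"ax": 0,"ay": 0,"az": 0,"hand": 0.5},{"x": 0,"y": 0,"z": 0,"ax": 0,"ay": 0,"az": 0,"hand": 0.5}]'

```text
clock: 36.3
ee_pos: [0.626, 0.1319, 0.0515]
tool_rot: [-1.561, -0.201, 0.2]
wrist_force: [0.1, 0.6, -0.5]
opening: 0.0457
```

```bash
python3 go.py .627 .128 .0015 14.5; python3 -c "
from h import *
shot('wrist','w35')"
```

```text
shift [ 0.017 -0.066 -0.834] norm 0.84 turn [-0.005  0.006 -0.017] clk 36.3 open 0.0457 F [ 0.06  0.6  -0.53] pos [0.626  0.1319 0.0515] j [ 0.17  0.5   1.9   0.    0.74 -0.08]
```

View pics/w35.png

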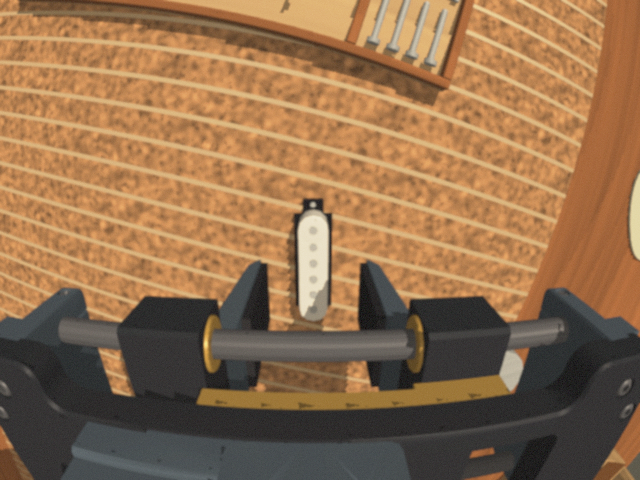

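Emit:
jog_arm --moves '[{"x": 0.015,"y": -0.065,"z": -0.2,"ax": 0,"ay": 0,"az": 0,"hand": 0.45},{"x": 0,"y": 0,"z": -0.4,"ax": 0,"ay": 0,"az": 0,"hand": 0.45},{"x": 0,"y": 0,"z": -0.15,"ax": 0,"ay": 0,"az": 0,"hand": 0.45},{"x": 0,"y": 0,"z": 0,"ax": 0,"ay": 0,"az": 0,"hand": 0.45}]'

```text
clock: 36.85
ee_pos: [0.6281, 0.1285, 0.0055]
tool_rot: [-1.561, -0.203, 0.198]
wrist_force: [-0.5, 0.3, -0.2]
opening: 0.0411
```

```bash
python3 go.py .627 .128 .0015 14.5
```

```text
shift [-0.018 -0.008 -0.067] norm 0.07 turn [-0.009  0.029 -0.02 ] clk 36.85 open 0.0411 F [-0.48  0.31 -0.16] pos [0.6281 0.1285 0.0055] j [ 0.17  0.57  1.9   0.    0.67 -0.09]
```

Emit:
jog_arm --moves '[{"x": 0,"y": 0,"z": -0.06,"ax": -0.01,"ay": 0.03,"az": -0.02,"hand": 0.4},{"x": 0,"y": 0,"z": 0,"ax": 0,"ay": 0,"az": 0,"hand": 0.25},{"x": 0,"y": 0,"z": 0,"ax": 0,"ay": 0,"az": 0,"hand": 0.1},{"x": 0,"y": 0,"z": 0,"ax": 0,"ay": 0,"az": 0,"hand": 0.1},{"x": 0,"y": 0,"z": 0,"ax": 0,"ay": 0,"az": 0,"hand": 0.1}]'

```text
clock: 37.48
ee_pos: [0.6288, 0.1286, 0.0028]
tool_rot: [-1.562, -0.199, 0.198]
wrist_force: [-0.0, 0.4, -0.2]
opening: 0.0179
```

Emit:
jog_arm --moves '[{"x": 0,"y": 0,"z": 0.1,"ax": 0,"ay": 0,"az": 0,"hand": 0.1},{"x": 0,"y": 0,"z": 0.3,"ax": 0,"ay": 0,"az": 0,"hand": 0.1},{"x": 0,"y": 0,"z": 0.6,"ax": 0,"ay": 0,"az": 0,"hand": 0.1},{"x": 0,"y": 0,"z": 0.8,"ax": 0,"ay": 0,"az": 0,"hand": 0.1}]'

```text
clock: 37.98
ee_pos: [0.6267, 0.1282, 0.1132]
tool_rot: [-1.562, -0.196, 0.201]
wrist_force: [0.5, 0.2, 0.5]
opening: 0.018
```

```bash
python3 go.py .428 .332 .10 -2.5; python3 -c "
from h import *
shot('wrist','w36')"
```

```text
shift [-3.312  3.396 -0.22 ] norm 4.75 turn [ 2.000e-03 -3.100e-02 -2.471e+00] clk 37.98 open 0.018 F [0.49 0.2  0.49] pos [0.6267 0.1282 0.1132] j [ 0.17  0.41  1.89 -0.    0.84 -0.09]
```

View pics/w36.png

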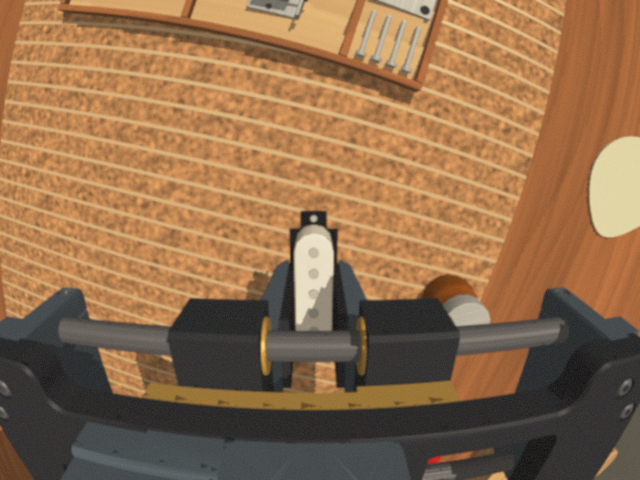

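Emit:
jog_arm --moves '[{"x": -0.6,"y": 0.62,"z": 0.05,"ax": 0,"ay": 0,"az": -0.45,"hand": 0.1},{"x": -0.6,"y": 0.62,"z": 0,"ax": 0,"ay": 0,"az": -0.45,"hand": 0.1},{"x": -0.6,"y": 0.62,"z": 0,"ax": 0,"ay": 0,"az": -0.45,"hand": 0.1},{"x": -0.6,"y": 0.62,"z": 0,"ax": 0,"ay": 0,"az": -0.45,"hand": 0.1},{"x": -0.4,"y": 0.4,"z": 0,"ax": 0,"ay": 0,"az": -0.3,"hand": 0.1}]'

```text
clock: 38.65
ee_pos: [0.4615, 0.3055, 0.1323]
tool_rot: [-1.569, -0.004, -0.021]
wrist_force: [0.4, -0.5, -0.4]
opening: 0.0178
```

```bash
python3 go.py .428 .332 .08 -2.5
```

```text
shift [-0.558  0.442 -0.872] norm 1.13 turn [-0.015  0.135 -0.272] clk 38.65 open 0.0178 F [ 0.41 -0.51 -0.44] pos [0.4615 0.3055 0.1323] j [ 0.55  0.25  2.07 -0.01  0.8   0.56]
```

Emit:
jog_arm --moves '[{"x": -0.3,"y": 0.25,"z": -0.3,"ax": -0.01,"ay": 0.13,"az": -0.2,"hand": 0.1},{"x": -0.1,"y": 0.1,"z": -0.2,"ax": 0,"ay": 0,"az": 0,"hand": 0.1},{"x": 0,"y": 0,"z": -0.2,"ax": 0,"ay": 0,"az": 0,"hand": 0.1},{"x": 0,"y": 0,"z": 0,"ax": 0,"ay": 0,"az": 0,"hand": 0.1}]'

```text
clock: 39.15
ee_pos: [0.4371, 0.3286, 0.0921]
tool_rot: [-1.568, 0.022, -0.029]
wrist_force: [-0.1, -0.1, -0.7]
opening: 0.0178
```

```bash
python3 go.py .428 .332 .05 -2.5; python3 -c "
from h import *
shot('wrist','w37')"
```

```text
shift [-0.151  0.057 -0.701] norm 0.72 turn [-0.024  0.037 -0.094] clk 39.15 open 0.0178 F [-0.05 -0.14 -0.75] pos [0.4371 0.3286 0.0921] j [ 0.6   0.31  2.09 -0.    0.73  0.63]
```

View pics/w37.png

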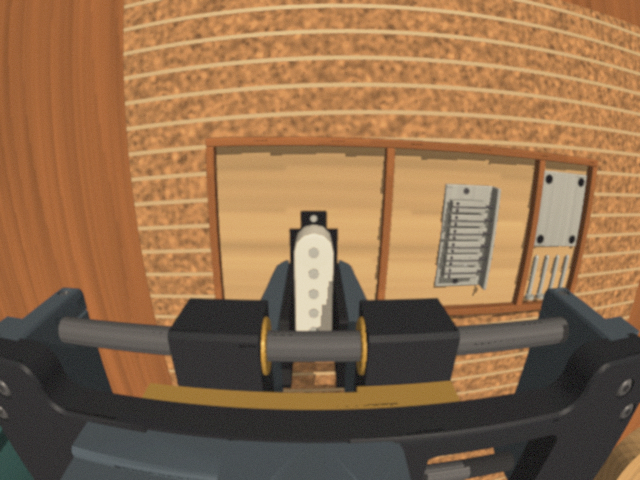

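Emit:
jog_arm --moves '[{"x": -0.12,"y": 0.05,"z": -0.3,"ax": -0.02,"ay": 0.03,"az": -0.09,"hand": 0.1},{"x": 0,"y": 0,"z": -0.5,"ax": 0,"ay": 0,"az": 0,"hand": 0.1},{"x": 0,"y": 0,"z": -0.2,"ax": 0,"ay": 0,"az": 0,"hand": 0.1},{"x": 0,"y": 0,"z": 0,"ax": 0,"ay": 0,"az": 0,"hand": 0.1}]'

```text
clock: 39.7
ee_pos: [0.4305, 0.3312, 0.0299]
tool_rot: [-1.569, 0.036, -0.038]
wrist_force: [-0.7, -0.4, -1.1]
opening: 0.018
```

```bash
python3 go.py .428 .332 .0088 -2.5; python3 -c "
from h import *
shot('wrist','w38')"
```

```text
shift [-0.042  0.013 -0.352] norm 0.36 turn [-0.01   0.015  0.028] clk 39.7 open 0.018 F [-0.67 -0.42 -1.07] pos [0.4305 0.3312 0.0299] j [ 0.61  0.42  2.1  -0.    0.62  0.66]
```

View pics/w38.png

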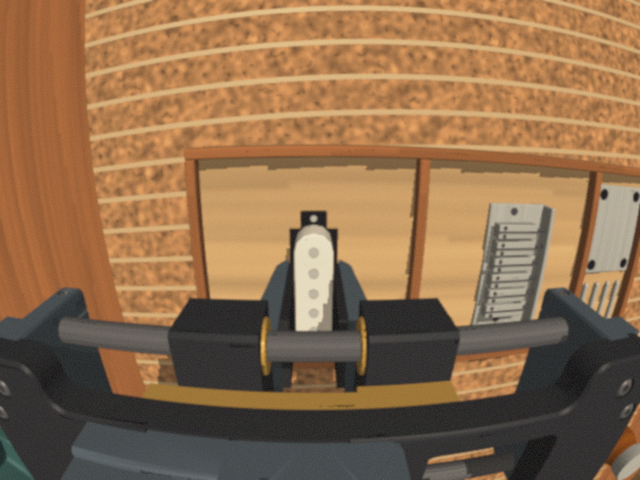

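Well centred in the near bay. Lowering.

Emit:
jog_arm --moves '[{"x": -0.02,"y": 0,"z": -0.2,"ax": 0,"ay": 0.01,"az": 0.02,"hand": 0.1},{"x": 0,"y": 0,"z": -0.09,"ax": 0,"ay": 0,"az": 0,"hand": 0.1},{"x": 0,"y": 0,"z": 0,"ax": 0,"ay": 0,"az": 0,"hand": 0.1}]'

```text
clock: 40.12
ee_pos: [0.4303, 0.332, 0.0132]
tool_rot: [-1.568, 0.033, -0.037]
wrist_force: [1.5, -0.4, -0.6]
opening: 0.0174
```

Emit:
jog_arm --moves '[{"x": 0,"y": 0,"z": -0.02,"ax": 0,"ay": 0,"az": 0,"hand": 0.1}]'

```text
clock: 40.25
ee_pos: [0.4304, 0.3321, 0.0122]
tool_rot: [-1.567, 0.033, -0.037]
wrist_force: [0.5, 0.0, -0.8]
opening: 0.0178
```

Emit:
jog_arm --moves '[{"x": 0,"y": 0,"z": -0.03,"ax": 0,"ay": 0,"az": 0,"hand": 0.1}]'

```text
clock: 40.38
ee_pos: [0.4306, 0.3322, 0.0105]
tool_rot: [-1.567, 0.032, -0.038]
wrist_force: [0.6, -1.3, -0.5]
opening: 0.0176
```

Emit:
jog_arm --moves '[{"x": 0,"y": 0,"z": -0.015,"ax": 0,"ay": 0,"az": 0,"hand": 0.1}]'

```text
clock: 40.5
ee_pos: [0.4306, 0.3322, 0.0097]
tool_rot: [-1.567, 0.032, -0.038]
wrist_force: [0.3, -0.7, -1.2]
opening: 0.0178
```

Emit:
jog_arm --moves '[{"x": 0,"y": 0,"z": -0.013,"ax": 0,"ay": 0,"az": 0,"hand": 0.1}]'

```text
clock: 40.62
ee_pos: [0.4307, 0.3323, 0.0089]
tool_rot: [-1.567, 0.032, -0.038]
wrist_force: [-0.6, -0.4, -0.5]
opening: 0.0175
```

Emit:
jog_arm --moves '[{"x": 0,"y": 0,"z": -0.012,"ax": 0,"ay": 0,"az": 0,"hand": 0.1}]'

```text
clock: 40.75
ee_pos: [0.4307, 0.3323, 0.0083]
tool_rot: [-1.567, 0.032, -0.038]
wrist_force: [-4.0, -3.8, 17.4]
opening: 0.018
```

Emit:
jog_arm --moves '[{"x": 0,"y": 0,"z": -0.01,"ax": 0,"ay": 0,"az": 0,"hand": 0.1}]'

```text
clock: 40.88
ee_pos: [0.4307, 0.3323, 0.0083]
tool_rot: [-1.567, 0.032, -0.037]
wrist_force: [-6.2, -4.4, 22.6]
opening: 0.0181
```

Contact made. Releasing, lifting and backing off to the middle.

Emit:
jog_arm --moves '[{"x": 0,"y": 0,"z": 0.004,"ax": 0,"ay": 0,"az": 0,"hand": 0.28},{"x": 0,"y": 0,"z": 0,"ax": 0,"ay": 0,"az": 0,"hand": 0.4},{"x": 0,"y": 0,"z": 0,"ax": 0,"ay": 0,"az": 0,"hand": 0.42},{"x": 0,"y": 0,"z": 0.5,"ax": 0,"ay": 0,"az": 0,"hand": 0.42},{"x": 0,"y": 0,"z": 0.9,"ax": 0,"ay": 0,"az": 0,"hand": 0.42}]'

```text
clock: 41.5
ee_pos: [0.4287, 0.3309, 0.091]
tool_rot: [-1.571, 0.037, -0.033]
wrist_force: [-0.1, -0.0, -0.2]
opening: 0.038
```

Emit:
jog_arm --moves '[{"x": 0,"y": 0,"z": 0.9,"ax": 0,"ay": 0,"az": 0,"hand": 0.42},{"x": 0.2,"y": -0.8,"z": 0.4,"ax": 0,"ay": 0,"az": 0,"hand": 0.42},{"x": 0.2,"y": -0.8,"z": 0.2,"ax": 0,"ay": 0,"az": 0,"hand": 0.42},{"x": 0.1,"y": -0.8,"z": 0,"ax": 0,"ay": 0,"az": 0,"hand": 0.42},{"x": 0,"y": -0.5,"z": 0,"ax": 0,"ay": 0,"az": 0,"hand": 0.42}]'

```text
clock: 42.12
ee_pos: [0.4611, 0.1546, 0.1886]
tool_rot: [-1.568, 0.027, -0.037]
wrist_force: [0.5, 0.1, -0.0]
opening: 0.0385
```

Emit:
jog_arm --moves '[{"x": 0,"y": -0.4,"z": 0,"ax": 0,"ay": 0,"az": 0,"hand": 0.42},{"x": 0,"y": 0,"z": 0,"ax": 0,"ay": 0,"az": 0,"hand": 0.42},{"x": 0,"y": 0,"z": 0,"ax": 0,"ay": 0,"az": 0,"hand": 0.42},{"x": 0,"y": 0,"z": 0,"ax": 0,"ay": 0,"az": 0,"hand": 0.42}]'

```text
clock: 42.62
ee_pos: [0.461, 0.1292, 0.1887]
tool_rot: [-1.567, 0.029, -0.039]
wrist_force: [0.0, 0.3, 0.5]
opening: 0.0383
```

```bash
python3 -c "
from h import *
t=shot('top','t40')['pixels']; shot('scene','s40')
a=cv2.resize(t[150:310,120:210],None,fx=3.5,fy=3.5,interpolation=2);b=cv2.resize(t[150:310,445:535],None,fx=3.5,fy=3.5,interpolation=2)
cv2.imwrite('pics/t40c.png',np.hstack([a,b]));print(state()['wrist_force'],state()['clock'])"
```

```text
[-0.63408365  0.39978314  0.38591401] 42.725
```

View pics/t40c.png

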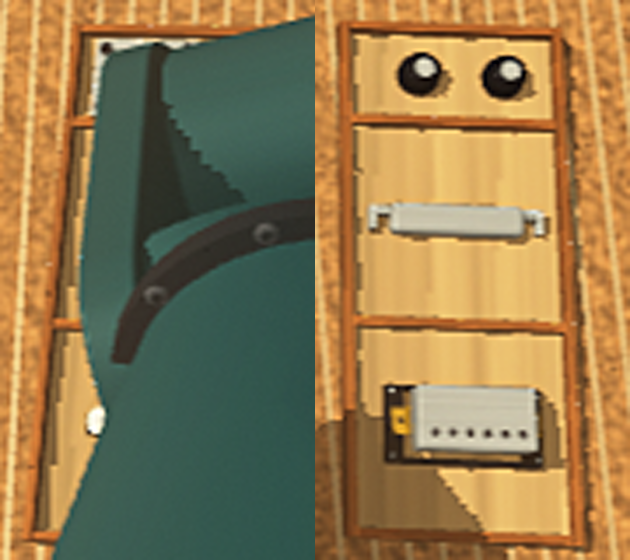

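View pics/s40.png

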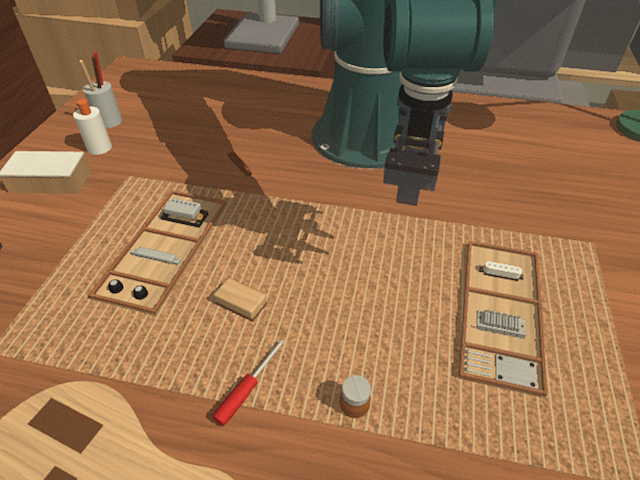

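```bash
python3 -c "
from h import *
c=load('t40');f=lambda x,y:((x-315+.5)/3.5-.5+445,(y+.5)/3.5-.5+150)
for n,p,z in (('ring',[(384,384),(387,462),(544,467)],.019),('hb',[(413,385),(416,447),(540,453),(538,390)],.043)):
  w=np.array([pt(c,*f(*q),z)[:2] for q in p]); print(n,np.round(w,4).tolist(), 'ctr',(w[0]+w[2])/2)
s=load('s40')['pixels'].astype(int);s0=load('scene0')['pixels'].astype(int)
d=np.abs(s-s0).sum(2)
for n,(x0,y0,x1,y1) in {'block':(212,276,268,320),'jar':(338,370,374,420),'driver':(212,338,285,425)}.items(): print(n,(d[y0:y1,x0:x1]>60).mean())"
```

```text
ring [[0.4346, -0.2891], [0.3886, -0.2868], [0.3829, -0.3779]] ctr [ 0.4087394  -0.33350791]
hb [[0.4299, -0.2988], [0.3942, -0.2973], [0.3886, -0.3675], [0.4248, -0.3702]] ctr [ 0.40925176 -0.33317839]
block 0.0
jar 0.0
driver 0.0004723665564478035
```

The humbucker sits within 1 mm of the ring's middle and the bystanders haven't moved. Handing in.

```bash
python3 -c "
from bench import close_job
print(close_job())"
```

```text
the job is handed in; nothing more can be done
None
```

Both trays are made up and the job is handed in; it ended at about 43 s of the 138 s allowed, and no verdict was reported.

- **Knob tray:** the ring was laid in the near bay, let go and pressed down on one short side. The humbucker was then set on it, and the tailpiece was put in the far bay.
- **Neck-plate tray:** the single-coil is in the near bay and the bridge in the far bay.

**Last checks:**
- **Humbucker:** its middle measured about 0.6 mm from the ring's middle in the top view.
- **Placement:** all five parts look flat and right side up in their bays, though the plate tray was checked only in the scene view because the arm blocked the top camera.
- **Bystanders:** the block, jar and screwdriver are unmoved, with almost no pixel change in the scene view.

**What disagreed or went wrong:**
- **Fingertip height:** the fingertips were about 7.5 mm above the reported TCP, not 17 mm ahead of it. The first two tries at the ring closed above it without moving it. I found the true height by feel and from two cameras.
- **Ring press:** the first push spiked to 114 N, just under the 120 N wrist limit. It was at the fingertips, so I don't think the 40 N limit on the gripper's body applied. I pressed again at about 13–40 N, and the ring did not move.

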